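Assemble a two-tier plate stand

TASK

Put the two-tier plate stand together: slip the wooden post over the steel rod of the lower plate so that it stands on the plate, then set the upper plate over the rod so that it sits level on the post, and last put the wooden knob on the rod's end, down on the plate. Everything just slips on, nothing is screwed; the upper plate is stoneware, so lower it into place and never let it drop, and leave the mug, the glaze jar and the wooden tool where they are.

Things in the scene. Friction and masses are not known exactly. Their poses are not given: they have to be found in the camera images.
- stand: lower plate with its rod, standing loose on the table (1.0 kg): round grey-green stoneware plate 200 mm across, floor 8 mm thick, upright rim 8 mm thick and 26 mm high; a plain steel rod 9 mm in diameter rises from its centre to a rounded tip 128 mm above the table. Origin: centre of its underside, on the table; z up along the rod
- rod_top (a point): tip of the steel rod, on its axis, 128 mm above the table (120 mm above the lower plate's floor); z up. It turns and moves with the stand
- post_center (a point): centre of the square wooden post, lying on its side at the start: 28 x 28 x 100 mm, about 55 g, bored right through lengthwise, hole 14 mm in diameter. x along its length and bore, y and z across its flat sides (z up at the start). Either end may be down. When seated, this point is 58 mm above the underside of the lower plate and the rod stands 20 mm out of the post's top
- post: the wooden post; origin at the middle of the side it lies on at the start, 14 mm from post_center, axes as there
- plate_center (a point): centre of the upper plate, 12.5 mm above its underside: round grey-green stoneware plate 140 mm across, 25 mm high, about 320 g, floor 6 mm thick with a 14 mm hole in its centre, upright rim 8 mm thick (outer radius 70 mm), 19 mm above the floor, can be pinched from above; z up. Seated: this point 120.5 mm above the underside of the lower plate, the rod 14 mm out of the floor
- upper_plate: the upper plate; origin at the centre of its underside, z up
- knob_center (a point): centre of the turned wooden knob, 22.5 mm above its underside: upright barrel 38 mm in diameter, 45 mm high, domed top, about 35 g; in its underside a blind bore 14 mm in diameter, 20 mm deep; z up along its axis. When seated, its underside rests on the upper plate's floor and this point is 136.5 mm above the underside of the lower plate
- knob: the wooden knob; origin at the centre of its underside, z up
- mug_center (a point): bystander: blue mug, 82 mm across, 85 mm high, with a handle; this point is half-way up
- jar_center (a point): bystander: glaze jar with a white lid, 68 mm across, 75 mm high; this point is half-way up
- tool_center (a point): bystander: flat wooden modelling tool, about 190 mm long, lying beyond the stand; this point is at its middle
Not all that is in view belongs to the job. What is meant by the upper_plate is not yellow, and is the smaller of those in its own colour.

How it is judged:
By the outcome, as a careful person would: the job done as asked, in the order asked, and still so for the second after the job is handed in, with the robot touching nothing.
It also fails if it takes over 72 s, if anything falls off the work surface, if the arm or the gripper's body presses on something with over 40 N, if the wrist force passes 120 N, or if a joint passes its speed limit or range.

ROBOT

A 6-joint arm with a two-finger parallel gripper is mounted at the origin on the work surface. World frame = base frame: x ahead of the robot, y to its left, z up, the work surface at z = 0. Lengths are in m, angles in degrees, forces in N, time in s.
With the tool pointing down it reaches from about 0.275 to 0.725 m from the base axis. Payload 15.9 kg.
Tool frame: the origin (TCP) lies between the finger pads; the fingertips stand 11 mm ahead of it and the grasp point (between the pads) lies 8 mm behind it; z points along the fingers, y is the direction in which the jaws open and shut (so a half turn about z gives the same grasp; the last joint's range is limited). The gripper opens to 85 mm and grips with 20 to 120 N. Pads are 22 mm wide; open, the fingers measure 114 mm over their backs; the gripper's body (76 mm by 85 mm) begins 54 mm behind the grasp point. The pads swing forward as they close: fully open they stand 13 mm farther back than shut.
Start: joints at [-65.776, 12.198, -1.971, 75.831, 0, 90], TCP at [0.205, -0.456, 0.242] pointing down, gripper open.
Joint ranges: [-170.91, 170.91], [-42.67, 98.43], [-65.05, 77.54], [-120.47, 116.71], [-90, 82.35], [-180, 180]. Speed limits (degrees/s): [108.29, 108.29, 136.94, 147.25, 180, 180].

INTERFACE

Orientations are given as [roll, pitch, yaw] about the fixed x, y, z axes, in that order (R = Rz(yaw) Ry(pitch) Rx(roll)).
In Python, from station import telemetry, capture, camera_params, close_job gives the robot as it stands.
- The arm moves only by the shell command python3 -m handwheel 'ROWS' [FORCE]. ROWS is JSON, a list of rows, each a list of 7 numbers: the shift along the world's x, y, z in mm, then the turn, a rotation vector about the world's x, y, z in degrees, then the opening, from 0 (shut) to 1 (fully open). A call has exactly 8 rows; each row is the pose to reach, as a shift and turn from the pose measured when the call began; what a row does not reach only later rows make up. A row lasts 1/8 s, in which the tool goes at most 62.5 mm and 10.7 degrees, less where a joint would pass 70% of its speed; a pose out of reach is approached as far as the arm can. A call with a gripper value outside its range is refused whole. The fingers move at their own pace and stop on an object; FORCE is the grip in N (left out, the last holds). Time passes only in rows, so rows that repeat a pose let the fingers close, or fill a call up. It gives the time, the measured TCP pose, the force and the opening at its end, in the units of the state.
- telemetry.observe(): the state, without advancing time (a new reading comes with each control period).
- capture(name): name is "side" or "top"; returns the picture (400x640x3 uint8, red, green, blue); there is no depth.
- camera_params(name): a dict with "fx", "fy", "cx", "cy" (pixels), "k1" (the pictures are not rectified: a ray, as slopes to the right and down, at radius r is drawn at 1 + k1 r^2 times it, then the intrinsics apply), "extrinsics" (4x4, takes a point from world to camera coordinates). Camera axes: x right, y down, z forward; pixel columns grow to the right and rows downward; lengths in m; the calibration is good to about 2 mm. A picture is of the moment at which its call begins. camera_params takes no time and is no camera call.
- close_job(): hands the job in, once; it reports no verdict.
The state is a dict: "time_s": time; "joint_pos": joint angles; "qvel": joint speeds; "joint_efforts": joint torques, N m; "tcp_pos": TCP position; "eef_rot": TCP orientation; "force": force on the tool from outside, world axes, zero at the start; "moment": the same for the moment, N m; "grip_width": finger opening in m.
Only numpy, scipy, OpenCV 4.12 (cv2) and the standard library are available. Lean on these libraries where they do the work, as an engineer would, in place of code of your own. Each camera call takes 0.05 s, during which the arm holds its last target.

## Working session

There is one attempt and no reset: what is moved stays moved. The work goes in short steps, Python scripts to look and compute and a shell command to move; the robot and the scene stay as the last step left them, time stands still between calls to the robot, and variables do not carry over. Pictures are saved under pics/ and viewed, and the job is handed in when it is done.

```bash
mkdir -p pics; ls
python3 - <<'E'
from station import telemetry,capture,camera_params
import cv2
s=telemetry.observe();print(s)
for n in("side","top"):
    im=capture(n);cv2.imwrite(f"pics/{n}0.png",im[:,:,::-1]);print(camera_params(n))
E
```

```text
pics
{'time_s': 0.0, 'joint_pos': array([-6.57758249e+01,  1.22262660e+01, -2.00720882e+00,  7.58327450e+01,
        5.60562138e-04,  8.99995496e+01]), 'qvel': array([ 0.03571418,  0.01750155, -0.02110116,  0.01634857, -0.03690324,
       -0.06097749]), 'joint_efforts': array([-3.51603539e-04, -6.86160922e+01,  4.87123454e+01,  1.74174533e-02,
       -3.07277207e-05,  4.16235835e-06]), 'tcp_pos': array([ 0.20502109, -0.45567104,  0.24181055]), 'eef_rot': array([-1.79933780e+02, -5.61082316e-04,  2.42246249e+01]), 'force': array([-0.06243705,  0.38614339, -0.29779506]), 'moment': array([-0.00359943,  0.04174767,  0.0238006 ]), 'grip_width': 0.08514698717981423}
{'fx': 500.9517306285676, 'fy': 500.9517306285676, 'cx': 325.40270113587763, 'cy': 191.32105025955065, 'k1': -0.024981595760347527, 'extrinsics': array([[ 0.99946349, -0.03035565,  0.01229919, -0.53022211],
       [-0.01300808, -0.71252845, -0.70152262,  0.12947413],
       [ 0.0300587 ,  0.70098626, -0.71254104,  1.36899355],
       [ 0.        ,  0.        ,  0.        ,  1.        ]])}
{'fx': 516.5816928724211, 'fy': 516.5816928724211, 'cx': 328.46894719522584, 'cy': 205.16511229496467, 'k1': 0.05305459617447565, 'extrinsics': array([[-0.02026655, -0.99965499, -0.01670829,  0.10943575],
       [-0.98699113,  0.02267016, -0.1591684 ,  0.53689315],
       [ 0.15949226,  0.01326514, -0.98711005,  1.51493211],
       [ 0.        ,  0.        ,  0.        ,  1.        ]])}
```

View pics/side0.png

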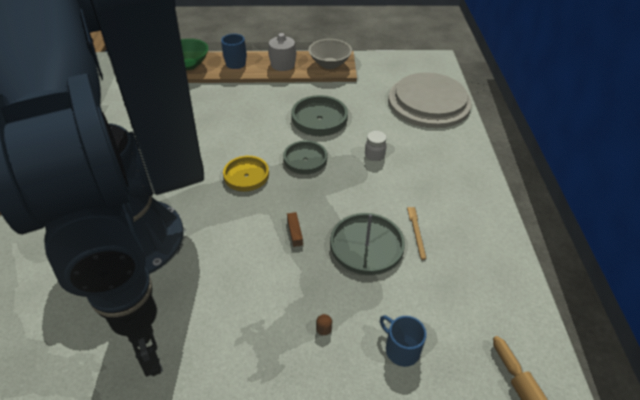

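View pics/top0.png

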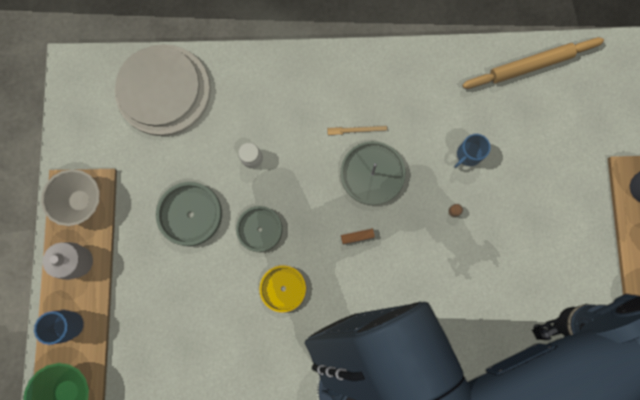

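Side view: stand at (367,243) with its rod, post (294,229), knob (324,325), mug (404,340), jar (376,145), tool (416,232). There are three candidate plates:
- yellow at (246,173): wrong colour.
- large grey-green at (320,115), top view (189,213).
- small grey-green at (305,157), top view (261,229): grey-green and the smaller of the two, so this fits.

I'll confirm with a crop and measure.

```bash
cat > h.py <<'E'
import numpy as np,cv2
from station import camera_params
P={n:camera_params(n) for n in("side","top")}
def K(n):
    p=P[n];return np.array([[p['fx'],0,p['cx']],[0,p['fy'],p['cy']],[0,0,1]])
def D(n): return np.array([P[n]['k1'],0,0,0.])
def ray(n,uv):
    E=P[n]['extrinsics'];R=E[:3,:3];t=E[:3,3]
    q=cv2.undistortPoints(np.array([[uv]],float),K(n),D(n))[0,0]
    return -R.T@t, R.T@np.array([q[0],q[1],1])
def onz(n,uv,z):
    o,d=ray(n,uv);return o+d*(z-o[2])/d[2]
def tri(us,ut):
    o1,d1=ray('side',us);o2,d2=ray('top',ut)
    d1/=np.linalg.norm(d1);d2/=np.linalg.norm(d2)
    A=np.stack([d1,-d2],1);s=np.linalg.lstsq(A,o2-o1,rcond=None)[0]
    p,q=o1+s[0]*d1,o2+s[1]*d2
    return (p+q)/2,np.linalg.norm(p-q)
def proj(n,p):
    E=P[n]['extrinsics'];return cv2.projectPoints(np.array([p],float),cv2.Rodrigues(E[:3,:3])[0],E[:3,3],K(n),D(n))[0][0,0]
def crop(im,x,y,w,h,f,name):
    c=cv2.resize(im[y:y+h,x:x+w],None,fx=f,fy=f,interpolation=cv2.INTER_CUBIC);cv2.imwrite(f'pics/{name}.png',c)
E
python3 - <<'E'
from h import *
s=cv2.imread('pics/side0.png');t=cv2.imread('pics/top0.png')
crop(t,150,130,200,150,4,'c1')
crop(t,320,110,200,150,4,'c2')
crop(s,270,190,180,160,3.5,'c3')
crop(s,210,85,200,120,4,'c4')
E
```

```text
(no output)
```

View pics/c1.png

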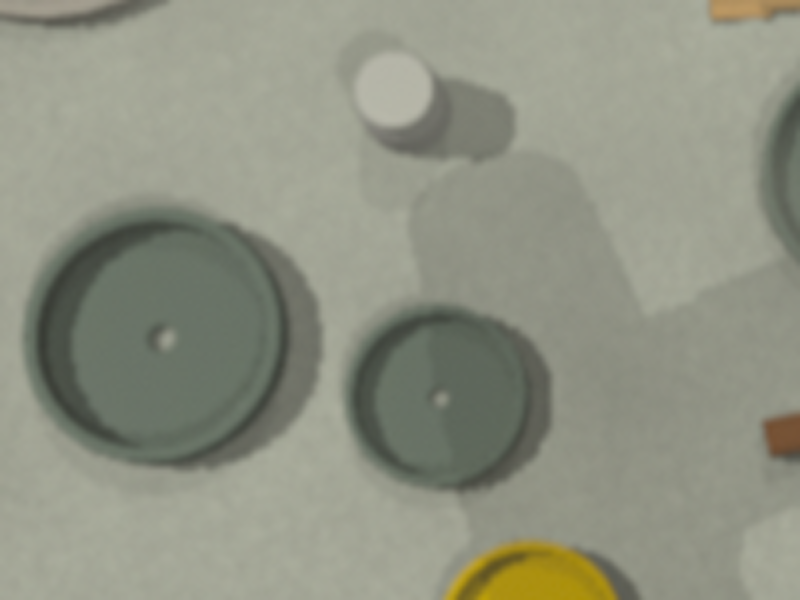

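View pics/c2.png

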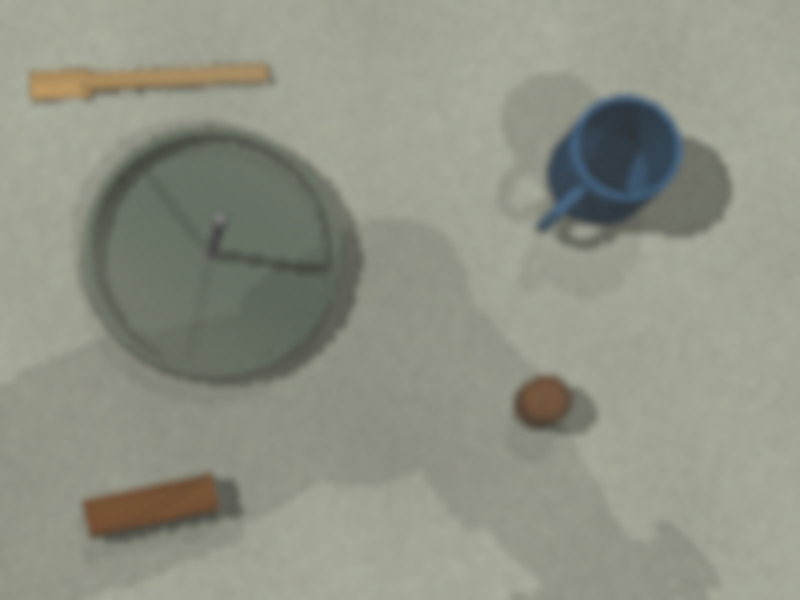

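View pics/c3.png

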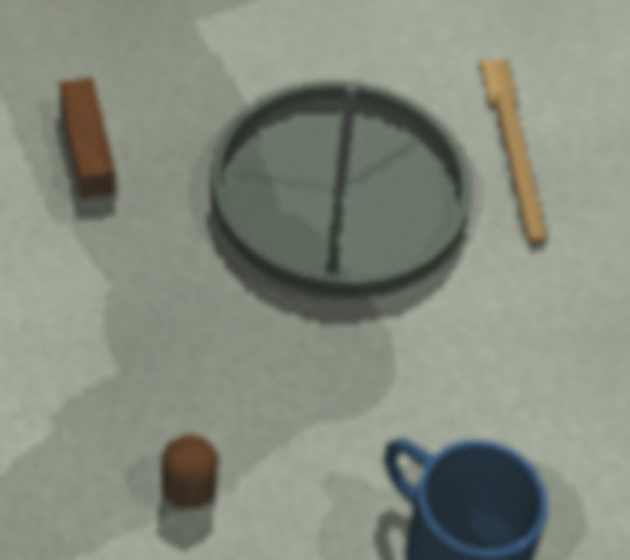

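View pics/c4.png

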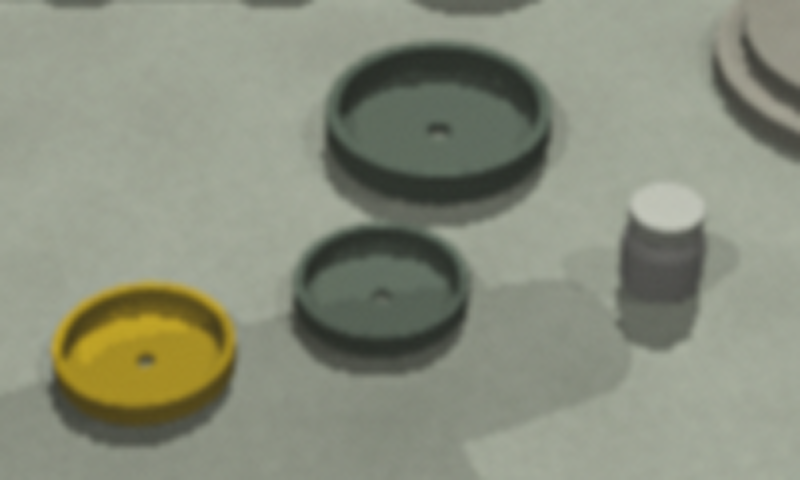

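Run:
```python
from h import *
np.set_printoptions(precision=4,suppress=True)
s=cv2.imread('pics/side0.png');t=cv2.imread('pics/top0.png')
print('rodtip',tri((370.4,215.6),(374.9,164.0)),onz('top',(374.9,164.0),.127),'base',tri((367.6,242.8),(373.0,173.6)),onz('top',(373,173.6),.008),onz('side',(367.6,242.8),.008))
print('hole',tri((305.1,158.4),(260.0,229.3)),onz('top',(260.,229.3),.006),onz('side',(305.1,158.4),.006))
for n,im in(('side',s),('top',t)):
    hsv=cv2.cvtColor(im,cv2.COLOR_BGR2HSV)
    m=((hsv[...,0]<15)&(hsv[...,1]>100)).astype(np.uint8)
    k,l,st,c=cv2.connectedComponentsWithStats(m)
    for i in range(1,k):
        if st[i,4]>80:
            cnt=cv2.findContours((l==i).astype(np.uint8),0,2)[0][0]
            r=cv2.minAreaRect(cnt); print(n,st[i],c[i],'rect',r)
            if n=='top':
                print(onz('top',c[i],.028),[onz('top',b,.028)[:2] for b in cv2.boxPoints(r)])
                print(' z.02',onz('top',c[i],.0225))
# green plate rims via ellipse
for n,im in(('side',s),('top',t)):
    hsv=cv2.cvtColor(im,cv2.COLOR_BGR2HSV).astype(int);print(n,hsv[230,250] if n=='top' else hsv[157,300],hsv[300,400])
```

```text
rodtip (array([ 0.6426, -0.0399,  0.1255]), np.float64(0.0012690619750433839)) [ 0.6429 -0.0397  0.127 ] base (array([ 0.641 , -0.0415,  0.0169]), np.float64(0.003361297123095915)) [ 0.6412 -0.0423  0.008 ] [ 0.6439 -0.034   0.008 ]
hole (array([0.4748, 0.3096, 0.0104]), np.float64(0.0007159101416993728)) [0.475  0.3102 0.006 ] [0.4751 0.3147 0.006 ]
side [288 213  14  29 272] [294.0625 227.0772] rect ((293.94097900390625, 227.24435424804688), (29.53154945373535, 9.818865776062012), 77.00537872314453)
side [317 315  14  19 175] [324.0057 322.5029] rect ((323.5, 324.0), (18.0, 13.0), 90.0)
top [342 229  32  14 265] [357.5245 236.0113] rect ((357.5072937011719, 236.0341033935547), (8.381165504455566, 31.988109588623047), 77.90524291992188)
[0.4455 0.0123 0.028 ] [array([0.4488, 0.0621]), array([ 0.467 , -0.0328]), array([ 0.4421, -0.0373]), array([0.4239, 0.0574])]
 z.02 [0.446  0.0121 0.0225]
side [ 58  32 110] [ 39  25 163]
top [ 53  29 114] [ 36  23 163]
```

Confirmed: the small grey-green plate (crop centre of hole → side (305.1,158.4), top (260,229.3)) is the upper plate. Now the knob, and cross-checks on the plate rim and post.

Run:
```python
from h import *
np.set_printoptions(precision=4,suppress=True)
s=cv2.imread('pics/side0.png');t=cv2.imread('pics/top0.png')
hsv=cv2.cvtColor(t,cv2.COLOR_BGR2HSV)
m=((hsv[...,0]<16)&(hsv[...,1]>80)).astype(np.uint8)
k,l,st,c=cv2.connectedComponentsWithStats(m)
for i in range(1,k):
    if st[i,4]>30: print(st[i],c[i])
print('knob top',[onz('top',(455.3,209.8),z) for z in(.0225,.045)])
print('knob side base(324,332)',onz('side',(324,331.5),.0), 'cent',tri((324,322.5),(455.3,209.8)))
# plate: Hough-ish: outer rim by mask darker/greener
for n,im,(x0,x1,y0,y1) in(('top',t,(225,295,195,262)),('side',s,(275,335,135,182))):
    g=cv2.cvtColor(im,cv2.COLOR_BGR2LAB).astype(int)
    mm=np.zeros(im.shape[:2],np.uint8);mm[y0:y1,x0:x1]=(g[y0:y1,x0:x1,1]<124)
    cs=max(cv2.findContours(mm,0,1)[0],key=cv2.contourArea)
    e=cv2.fitEllipse(cv2.convexHull(cs));print(n,e,onz(n,e[0],.0125))
pc=np.array([.4465,.012,.014]);d=np.array([.188,-.982,0])*.05
for n in P: print(n,[proj(n,pc+a*d+np.array([0,0,.014])) for a in(-1,1)])
print('mug,jar rough',onz('top',(475,150),.085),onz('top',(249,154),.075),onz('top',(283,289),.0125))
```

```text
[450 205  12  11 104] [455.3654 209.8269]
[341 229  34  15 297] [357.3333 236.0168]
knob top [array([ 0.5195, -0.2862,  0.0225]), array([ 0.5162, -0.281 ,  0.045 ])]
knob side base(324,332) [ 0.5183 -0.292   0.    ] cent (array([ 0.5184, -0.2848,  0.0289]), np.float64(0.00035658010289165516))
top ((258.1747131347656, 228.5339813232422), (45.716922760009766, 46.41767501831055), 55.777889251708984) [0.4767 0.3148 0.0125]
side ((313.37957763671875, 157.24221801757812), (44.570579528808594, 105.57270812988281), 100.04762268066406) [0.5016 0.3125 0.0125]
side [array([291.5836, 212.9279]), array([298.018, 240.15 ])]
top [array([341.4151, 239.1331]), array([373.8136, 232.2184])]
mug,jar rough [ 0.6879 -0.3397  0.085 ] [0.6954 0.3332 0.075 ] [0.2927 0.2398 0.0125]
```

Post centre ≈(0.4465,0.012), axis at −79°; rod ≈(0.6426,−0.040); plate ≈(0.475,0.311); knob ≈(0.5185,−0.285). The sizes and heights agree, but the side-view rim ellipse picked up shadow, so I'm dropping it. First move is to above the post.

```bash
python3 -m handwheel '[[29,60,0,0,0,9.6,1],[58,120,0,0,0,19.2,1],[87,180,-10,0,0,28.8,1],[116,240,-20,0,0,38.4,0.9],[145,300,-30,0,0,48,0.8],[174,360,-40,0,0,57.6,0.7],[203,430,-50,0,0,67.2,0.7],[236,495,-60,0,0,76.7,0.7]]' 60
python3 -m handwheel '[[0,0,-20,0,0,0,0.65],[0,0,-40,0,0,0,0.65],[0,0,-50,0,0,0,0.65],[0,0,-50,0,0,0,0.65],[0,0,-50,0,0,0,0.65],[0,0,-50,0,0,0,0.65],[0,0,-50,0,0,0,0.65],[0,0,-50,0,0,0,0.65]]'
```

```text
time_s: 1.1
tcp_pos: [0.4187, -0.0058, 0.1888]
eef_rot: [-180.0, 0.0, 101.2]
force: [0.5, -0.2, -0.2]
grip_width: 0.0598
time_s: 2.1
tcp_pos: [0.4188, -0.0058, 0.139]
eef_rot: [-180.0, 0.0, 101.2]
force: [0.4, 0.2, -0.0]
grip_width: 0.0557
```

```bash
python3 -m handwheel '[[11,22,0,-7,-1.4,0,0.65],[22,45,0,-14.7,-2.8,0,0.65],[22,45,-25,-14.7,-2.8,0,0.65],[22,45,-50,-14.7,-2.8,0,0.65],[22,45,-70,-14.7,-2.8,0,0.65],[22,45,-85,-14.7,-2.8,0,0.65],[22,45,-85,-14.7,-2.8,0,0.65],[22,45,-85,-14.7,-2.8,0,0.65]]'
python3 - <<'E'
from station import capture
from h import *
s=capture('side')[:,:,::-1];t=capture('top')[:,:,::-1]
crop(s,240,170,160,120,5,'s2');crop(t,300,180,120,100,6,'t2')
E
```

```text
time_s: 3.1
tcp_pos: [0.4411, 0.0392, 0.0545]
eef_rot: [-179.9, 15.0, 101.2]
force: [-0.2, 0.1, 0.7]
grip_width: 0.0555
```

View pics/s2.png

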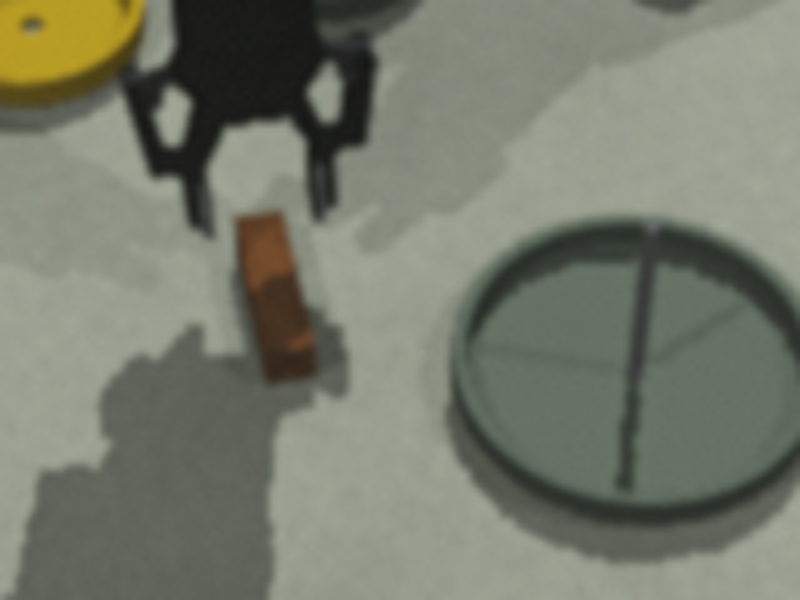

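The open jaws straddle the far end of the post, tips at crop (207,235) and (322,215), post end at (260,215), and the body leans toward +y as intended. Descending and gripping.

```bash
python3 -m handwheel '[[0,0,-12,0,0,0,0.65],[0,0,-24,0,0,0,0.65],[0,0,-34,0,0,0,0.65],[0,0,-38,0,0,0,0.65],[0,0,-38,0,0,0,0.5],[0,0,-38,0,0,0,0.3],[0,0,-38,0,0,0,0.2],[0,0,-38,0,0,0,0.2]]' 60
python3 -m handwheel '[[0,0,0,0,0,0,0.2],[0,0,0,0,0,0,0.2],[0,0,15,0,0,0,0.2],[0,0,35,0,0,0,0.2],[0,0,65,0,0,0,0.2],[0,0,95,0,0,0,0.2],[0,0,125,0,0,0,0.2],[0,0,125,0,0,0,0.2]]' 60
```

```text
time_s: 4.2
tcp_pos: [0.4415, 0.0394, 0.0171]
eef_rot: [-180.0, 15.0, 101.2]
force: [-2.2, 0.8, 5.9]
grip_width: 0.0271
time_s: 5.2
tcp_pos: [0.4427, 0.0397, 0.1438]
eef_rot: [179.8, 15.0, 101.2]
force: [0.6, 0.4, -1.0]
grip_width: 0.0275
```

```bash
python3 -m handwheel '[[5,-5,20,0,0,-10,0.2],[15,-15,40,0,0,-20,0.2],[25,-25,60,0,0,-30,0.2],[35,-40,80,0,0,-40,0.2],[45,-50,100,0,0,-50,0.2],[55,-60,120,0,0,-60,0.2],[60,-70,130,0,0,-70,0.2],[60,-80,130,0,0,-80,0.2]]'
python3 -m handwheel '[[0,0,0,0,0,-10,0.2],[0,0,0,0,0,-20,0.2],[0,0,0,0,0,-21.2,0.2],[0,0,0,0,0,-21.2,0.2],[0,0,0,0,0,-21.2,0.2],[0,0,0,0,0,-21.2,0.2],[0,0,0,0,0,-21.2,0.2],[0,0,0,0,0,-21.2,0.2]]'
```

```text
time_s: 6.2
tcp_pos: [0.5034, -0.0407, 0.2731]
eef_rot: [179.8, 15.0, 20.9]
force: [-0.9, 0.1, -0.8]
grip_width: 0.0269
time_s: 7.2
tcp_pos: [0.5034, -0.0406, 0.2732]
eef_rot: [179.8, 15.0, -0.3]
force: [0.8, -0.1, 0.3]
grip_width: 0.027
```

```bash
python3 -m handwheel '[[10,0,0,0,-10,0,0.2],[20,0,0,0,-20,0,0.2],[35,0,0,0,-30,0,0.2],[45,0,0,0,-40,0,0.2],[55,0,0,0,-50,0,0.2],[65,0,0,0,-60,0,0.2],[80,0,0,0,-70,0,0.2],[90,0,0,0,-80,0,0.2]]'
python3 -m handwheel '[[15,0,0,0,-10,0,0.2],[30,0,0,0,-10,0,0.2],[45,0,0,0,-10,0,0.2],[45,0,0,0,-10,0,0.2],[45,0,0,0,-10,0,0.2],[45,0,0,0,-10,0,0.2],[45,0,0,0,-10,0,0.2],[45,0,0,0,-10,0,0.2]]'
python3 - <<'E'
from station import capture
from h import *
s=capture('side')[:,:,::-1];t=capture('top')[:,:,::-1]
cv2.imwrite('pics/s3f.png',s);cv2.imwrite('pics/t3f.png',t)
crop(s,270,90,180,180,3.3,'s3');crop(t,300,80,160,130,4.6,'t3')
E
```

```text
time_s: 8.2
tcp_pos: [0.5907, -0.041, 0.2713]
eef_rot: [-179.6, -55.4, -0.6]
force: [1.1, -0.0, -0.6]
grip_width: 0.0269
time_s: 9.2
tcp_pos: [0.6357, -0.041, 0.2715]
eef_rot: [-179.3, -65.4, -0.8]
force: [-0.1, 0.0, -1.3]
grip_width: 0.0266
```

View pics/s3.png

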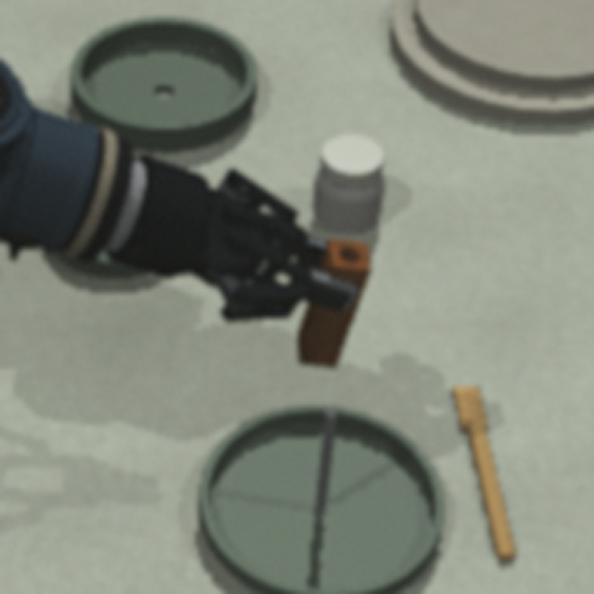

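View pics/t3.png

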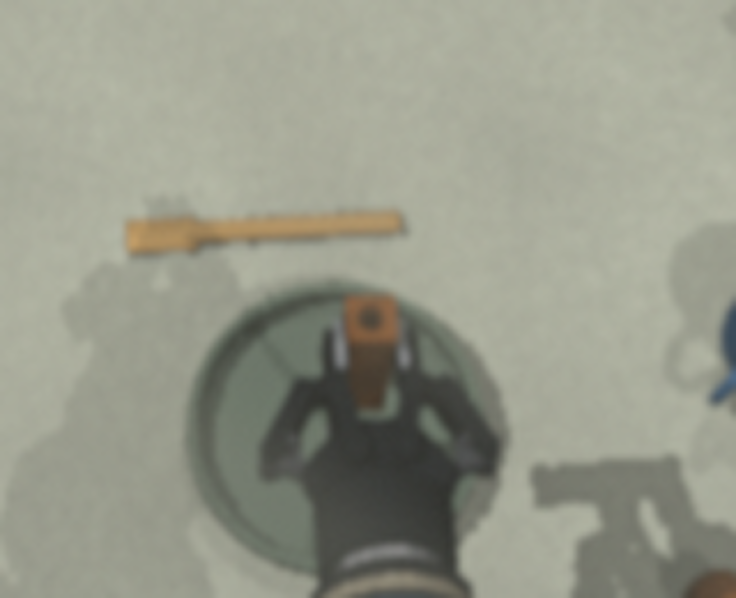

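```bash
cat >> h.py <<'E'
from scipy.spatial.transform import Rotation as Ro
def rv(cur,des):
    f=lambda e:Ro.from_euler('xyz',e,degrees=True)
    return (f(des)*f(cur).inv()).as_rotvec(degrees=True)
E
python3 -c "
from h import *
from station import telemetry
s=telemetry.observe();print(s['eef_rot'],rv(s['eef_rot'],[180,-75,0]))"
```

```text
[-179.34841371  -65.35270957   -0.83251362] [-0.29131084 -9.64528406  0.21684629]
```

```bash
python3 -m handwheel '[[0,0,0,-0.3,-9.6,0.2,0.2],[0,0,0,-0.3,-9.6,0.2,0.2],[0,0,0,-0.3,-9.6,0.2,0.2],[0,0,0,-0.3,-9.6,0.2,0.2],[0,0,0,-0.3,-9.6,0.2,0.2],[0,0,0,-0.3,-9.6,0.2,0.2],[0,0,0,-0.3,-9.6,0.2,0.2],[0,0,0,-0.3,-9.6,0.2,0.2]]'
python3 - <<'E'
from station import capture
from h import *
s=capture('side')[:,:,::-1];t=capture('top')[:,:,::-1]
cv2.imwrite('pics/s4f.png',s);cv2.imwrite('pics/t4f.png',t)
crop(s,330,140,80,100,6,'s4');crop(t,340,120,80,80,7,'t4')
E
```

```text
time_s: 10.3
tcp_pos: [0.6493, -0.0428, 0.2811]
eef_rot: [-179.9, -74.0, 0.0]
force: [0.1, -0.1, 0.4]
grip_width: 0.0268
```

View pics/s4.png

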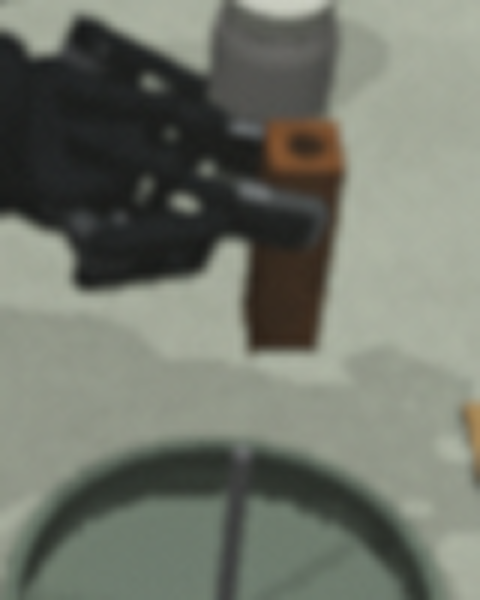

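View pics/t4.png

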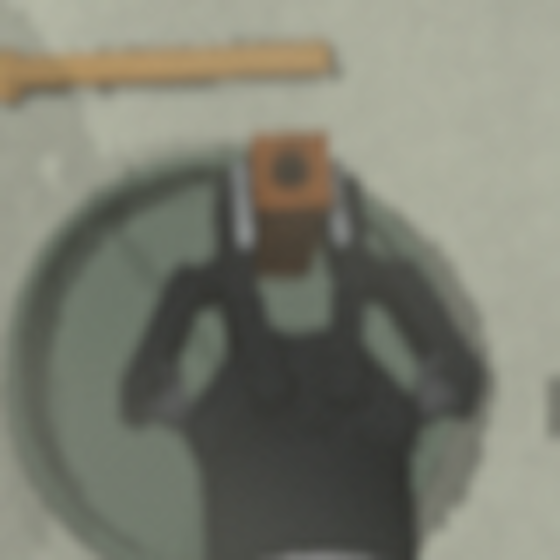

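```bash
python3 -c "
from h import *
from station import telemetry
s=telemetry.observe();print(s['joint_pos'],s['tcp_pos'],s['eef_rot'])
E=np.array
c=lambda n,x,y:((x+.5)/(6 if n=='s' else 7)-.5+(330 if n=='s' else 340),(y+.5)/(6 if n=='s' else 7)-.5+(140 if n=='s' else 120))
print('bore top',tri(c('s',307,146),c('t',291,169)))
# bottom face edges: side bottom corners (249,350),(317,350); top view bottom near edge (257,273),(308,273)
print('bottom near edge side/top',[tri(c('s',249,350),c('t',257,273)),tri(c('s',249,350),c('t',308,273))])
for a,b in((252,132),(329,132),(252,208),(327,210)):print('topface',onz('top',c('t',a,b),.303))
print('rod top now',c('s',240,452))
"
```

```text
[ -6.91623689  -0.56234676 -64.98995165 -48.34417621   6.73042427
 178.08211931] [ 0.64932407 -0.04280334  0.28110268] [-1.79939017e+02 -7.40303736e+01  2.22512146e-02]
bore top (array([ 0.65193278, -0.04302964,  0.3052955 ]), np.float64(0.0006628786087654685))
bottom near edge side/top [(array([ 0.64081352, -0.03909325,  0.19007114]), np.float64(0.004110328635467351)), (array([ 0.63663665, -0.05727753,  0.20876201]), np.float64(0.0020514204087312667))]
topface [ 0.66721958 -0.02952889  0.303     ]
topface [ 0.66647248 -0.0575447   0.303     ]
topface [ 0.63867169 -0.0285681   0.303     ]
topface [ 0.63721456 -0.05574319  0.303     ]
rod top now (369.5833333333333, 214.91666666666669)
```

```bash
python3 -m handwheel '[[0,0,-10,0,0,0,0.2],[0,1,-20,0,0,0,0.2],[-2,2,-35,0,-0.5,0,0.2],[-4,3,-50,0,-1,0,0.2],[-6,3,-60,0,-1,0,0.2],[-9,3,-62,0,-1,0,0.2],[-9,3,-62,0,-1,0,0.2],[-9,3,-62,0,-1,0,0.2]]'
python3 - <<'E'
from station import capture,telemetry
from h import *
s=capture('side')[:,:,::-1];t=capture('top')[:,:,::-1]
print(telemetry.observe()['joint_pos'])
cv2.imwrite('pics/s5f.png',s);cv2.imwrite('pics/t5f.png',t)
crop(s,330,160,80,100,6,'s5');crop(t,340,120,80,80,7,'t5')
E
```

```text
time_s: 11.4
tcp_pos: [0.6724, -0.044, 0.2349]
eef_rot: [-179.7, -73.4, 0.0]
force: [-0.7, 0.6, -0.9]
grip_width: 0.0272
[ -6.82540178   9.48210135 -64.98467638 -57.75631108   6.84117519
 178.02756437]
```

View pics/s5.png

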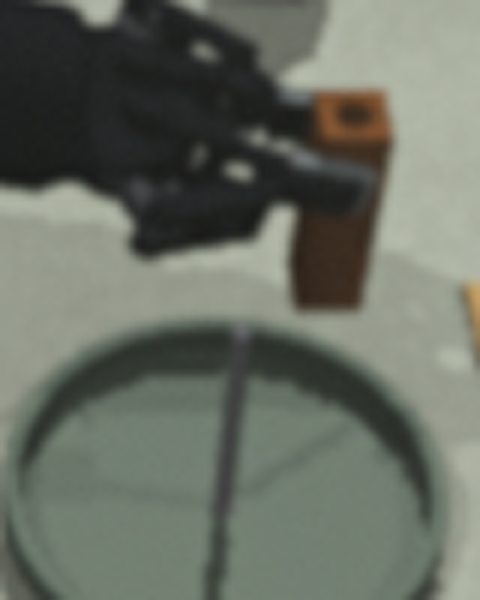

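View pics/t5.png

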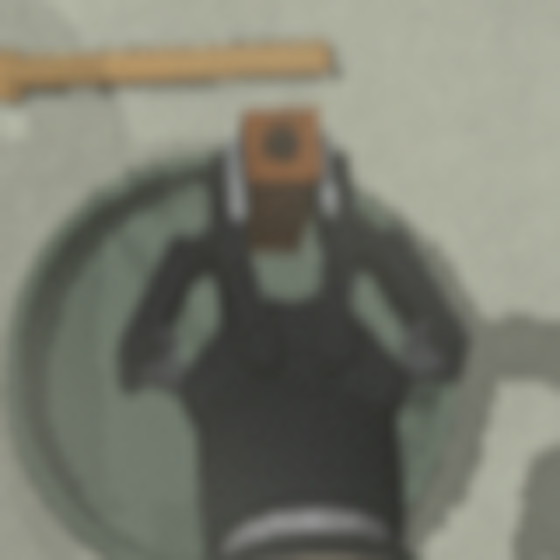

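The elbow (j3) is at its limit with the tool pointing straight outward. I'll swing the tool's azimuth to +60° about the vertical so the wrist sits farther out.

```bash
python3 -m handwheel '[[0,0,0,0,0,9,0.2],[0,0,5,0,0,18,0.2],[0,0,5,0,0,27,0.2],[-5,0,5,0,0,36,0.2],[-10,0,5,0,0,45,0.2],[-20,2,5,0,0,54,0.2],[-28,4,5,0,0,60,0.2],[-28,4,5,0,0,60,0.2]]'
python3 -c "
from h import *
from station import telemetry
s=telemetry.observe();print(s['joint_pos'],s['tcp_pos'],s['eef_rot'],rv(s['eef_rot'],[180,-75,60]))"
```

```text
time_s: 12.5
tcp_pos: [0.6546, -0.0425, 0.2219]
eef_rot: [-179.9, -71.3, 53.4]
force: [-0.2, 0.1, -1.1]
grip_width: 0.027
[-29.60625051  23.03855067 -23.49214576  23.93134665  70.12613349
 110.70171219] [ 0.65461296 -0.04249145  0.22186444] [-179.91616867  -71.31429419   53.41222023] [ 3.06906804 -2.04461265  6.50525777]
```

```bash
python3 -c "
from h import *
print(rv([-179.92,-71.31,53.41],[180,-75,53]))"
python3 -m handwheel '[[-6,0,0,1.5,-1,0,0.2],[-13.6,0,0,3,-2.2,-0.4,0.2],[-13.6,0,0,3,-2.2,-0.4,0.2],[-13.6,0,0,3,-2.2,-0.4,0.2],[-13.6,0,0,3,-2.2,-0.4,0.2],[-13.6,0,0,3,-2.2,-0.4,0.2],[-13.6,0,0,3,-2.2,-0.4,0.2],[-13.6,0,0,3,-2.2,-0.4,0.2]]'
python3 - <<'E'
from station import capture,telemetry
from h import *
s=capture('side')[:,:,::-1];t=capture('top')[:,:,::-1]
print(telemetry.observe()['joint_pos'])
cv2.imwrite('pics/s6f.png',s);cv2.imwrite('pics/t6f.png',t)
crop(s,330,160,80,100,6,'s6');crop(t,340,120,80,80,7,'t6')
E
```

```text
[ 2.94101202 -2.22871292 -0.48643888]
time_s: 13.5
tcp_pos: [0.6411, -0.0425, 0.2218]
eef_rot: [-179.8, -75.0, 52.9]
force: [-0.8, -0.3, -1.0]
grip_width: 0.0268
[-30.89120467  22.85122653 -27.57681068  18.21866953  73.9023338
 112.19836971]
```

View pics/s6.png

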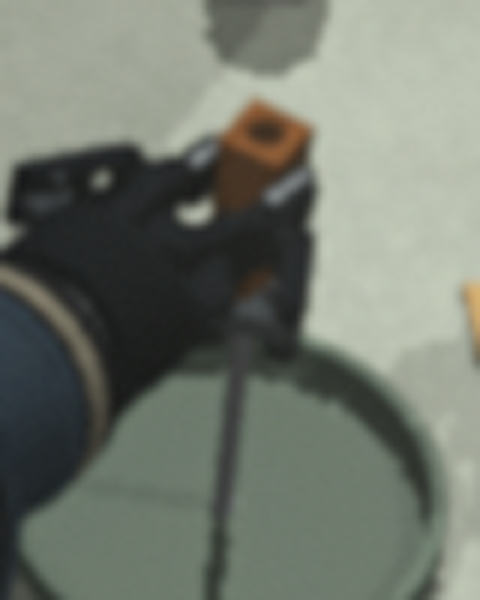

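View pics/t6.png

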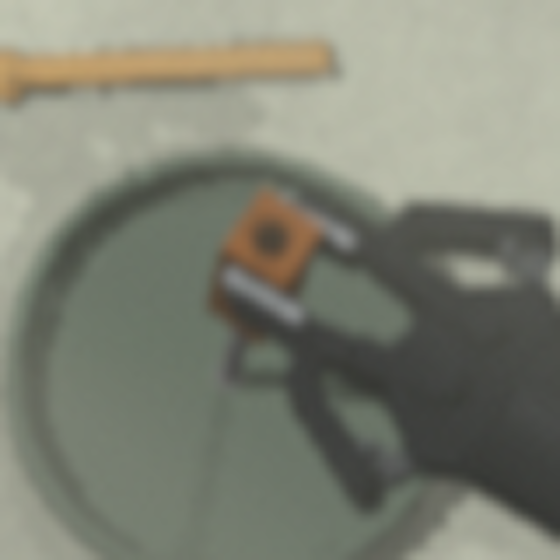

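```bash
python3 -c "
from h import *
c=lambda n,x,y:((x+.5)/(6 if n=='s' else 7)-.5+(330 if n=='s' else 340),(y+.5)/(6 if n=='s' else 7)-.5+(160 if n=='s' else 120))
print('bore top',tri(c('s',267,130),c('t',270,237)))
# top face corners in top view
for a,b in((265,187),(325,226),(285,283),(221,250)):print(onz('top',c('t',a,b),.243))
for a,b in((258,98),(314,133),(277,166),(220,142)):print('s',onz('side',c('s',a,b),.243))
print('rod', tri(c('s',240,332),(374.9,164.0)))
"
```

```text
bore top (array([ 0.64191599, -0.03964049,  0.24703391]), np.float64(0.0009413960125786675))
[ 0.66310663 -0.03874518  0.243     ]
[ 0.64722674 -0.06098408  0.243     ]
[ 0.6253652  -0.04502747  0.243     ]
[ 0.63885895 -0.02120677  0.243     ]
s [ 0.64037774 -0.01729796  0.243     ]
s [ 0.66065386 -0.03769704  0.243     ]
s [ 0.64410842 -0.05587823  0.243     ]
s [ 0.62293467 -0.04210757  0.243     ]
rod (array([ 0.6411411 , -0.03968856,  0.12822391]), np.float64(0.002876953124321774))
```

Bore (0.6419,−0.0396) is over the rod (0.642,−0.040) within 1 mm. Lowering in steps and watching the force.

```bash
python3 -m handwheel '[[0,0,-4,0,0,0,0.2],[0,0,-8,0,0,0,0.2],[0,0,-12,0,0,0,0.2],[0,0,-16,0,0,0,0.2],[0,0,-20,0,0,0,0.2],[0,0,-24,0,0,0,0.2],[0,0,-28,0,0,0,0.2],[0,0,-32,0,0,0,0.2]]'
```

```text
time_s: 14.6
tcp_pos: [0.6411, -0.0425, 0.1896]
eef_rot: [-179.8, -75.0, 52.9]
force: [0.6, -0.2, -0.4]
grip_width: 0.0271
```

```bash
python3 -m handwheel '[[0,0,-8,0,0,0,0.2],[0,0,-16,0,0,0,0.2],[0,0,-24,0,0,0,0.2],[0,0,-32,0,0,0,0.2],[0,0,-40,0,0,0,0.2],[0,0,-48,0,0,0,0.2],[0,0,-56,0,0,0,0.2],[0,0,-64,0,0,0,0.2]]'
python3 - <<'E'
from station import capture,telemetry
from h import *
s=capture('side')[:,:,::-1];t=capture('top')[:,:,::-1]
print(telemetry.observe()['joint_pos'])
cv2.imwrite('pics/s7f.png',s)
crop(s,270,180,180,170,3.5,'s7');crop(t,340,120,80,80,7,'t7')
E
```

```text
time_s: 15.6
tcp_pos: [0.6411, -0.0425, 0.125]
eef_rot: [-179.8, -75.0, 52.9]
force: [-0.0, -0.2, -0.8]
grip_width: 0.0267
[-30.89130385  31.84169815 -31.83445309   5.04898169  73.89621258
 112.19961073]
```

View pics/s7.png

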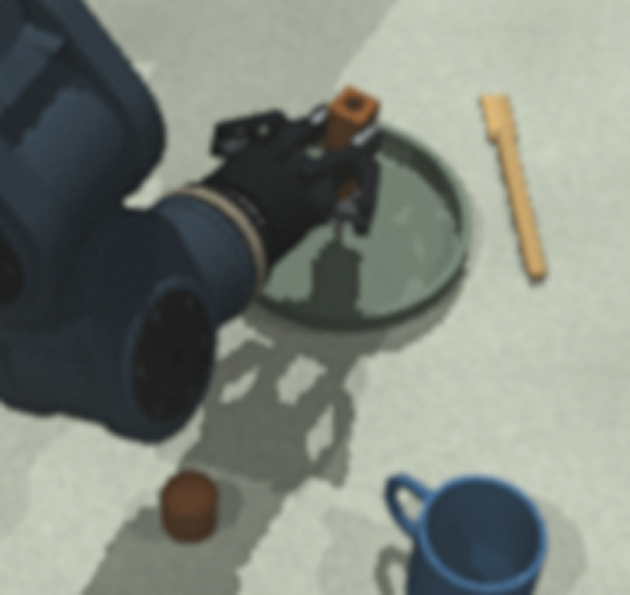

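View pics/t7.png

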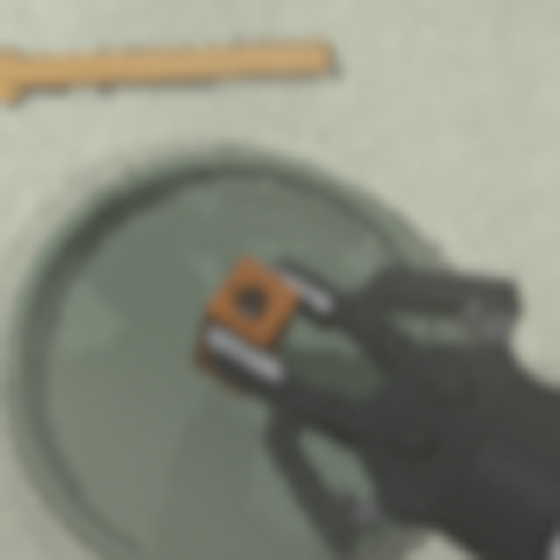

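```bash
python3 -m handwheel '[[0,0,-6,0,0,0,0.2],[0,0,-12,0,0,0,0.2],[0,0,-18,0,0,0,0.2],[0,0,-24,0,0,0,0.2],[0,0,-29,0,0,0,0.2],[0,0,-33,0,0,0,0.2],[0,0,-35,0,0,0,0.2],[0,0,-36,0,0,0,0.2]]'
python3 -m handwheel '[[0,0,-1,0,0,0,0.2],[0,0,-1,0,0,0,0.2],[0,0,-2,0,0,0,0.2],[0,0,-2,0,0,0,0.2],[0,0,-2.5,0,0,0,0.2],[0,0,-3,0,0,0,0.2],[0,0,-3,0,0,0,0.2],[0,0,-3,0,0,0,0.2]]'
```

```text
time_s: 16.7
tcp_pos: [0.6408, -0.0423, 0.0885]
eef_rot: [-179.5, -75.0, 52.6]
force: [-0.6, 0.4, 0.6]
grip_width: 0.0271
time_s: 17.7
tcp_pos: [0.6408, -0.0424, 0.0855]
eef_rot: [-179.5, -75.0, 52.6]
force: [0.9, -0.1, -1.2]
grip_width: 0.027
```

```bash
python3 -m handwheel '[[0,0,-1,0,0,0,0.2],[0,0,-1.5,0,0,0,0.2],[0,0,-2,0,0,0,0.2],[0,0,-2.5,0,0,0,0.2],[0,0,-3,0,0,0,0.2],[0,0,-3,0,0,0,0.2],[0,0,-3,0,0,0,0.2],[0,0,-3,0,0,0,0.2]]'
```

```text
time_s: 18.7
tcp_pos: [0.641, -0.0423, 0.0844]
eef_rot: [-179.8, -75.2, 52.9]
force: [-7.8, -3.0, 18.0]
grip_width: 0.0269
```

```bash
python3 -m handwheel '[[0,0,0.5,0,0,0,0.3],[0,0,0.5,0,0,0,0.5],[0,0,0.5,0,0,0,0.7],[0,0,0.5,0,0,0,0.7],[-9,-11,5,0,0,0,0.7],[-23,-31,12,0,0,0,0.7],[-41,-54,22,0,0,0,0.7],[-58,-77,40,0,0,0,0.7]]'
python3 - <<'E'
from station import capture,telemetry
from h import *
s=capture('side')[:,:,::-1];t=capture('top')[:,:,::-1]
cv2.imwrite('pics/s8f.png',s);cv2.imwrite('pics/t8f.png',t)
crop(s,320,170,120,120,5,'s8');crop(t,340,120,80,80,7,'t8')
E
```

```text
time_s: 19.7
tcp_pos: [0.588, -0.1126, 0.1178]
eef_rot: [-179.7, -75.1, 52.8]
force: [-0.3, -0.4, -1.4]
grip_width: 0.0599
```

View pics/s8.png

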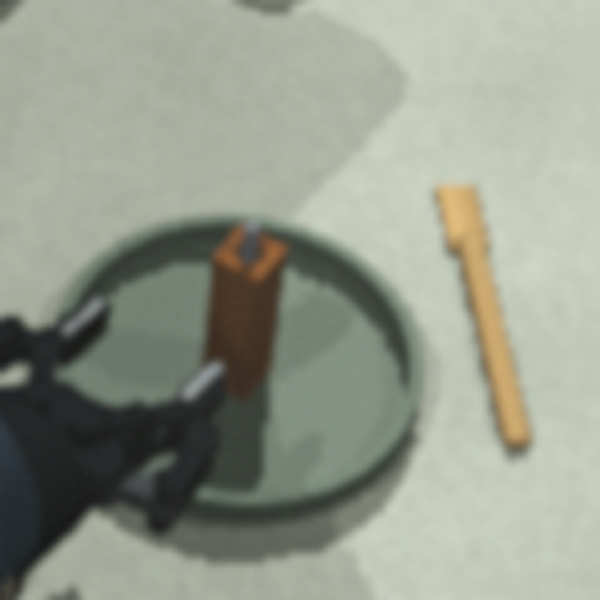

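View pics/t8.png

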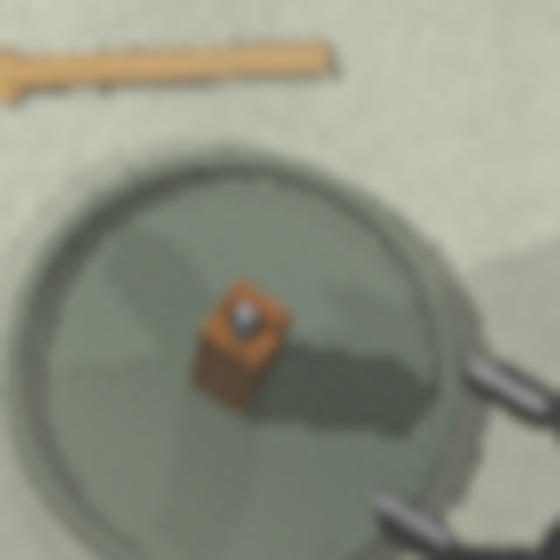

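Post is seated on the plate, with the rod standing out of its top at crop (252,230) side and (246,308) top. Now reorient to tool-down and head to the upper plate.

```bash
python3 -c "
from h import *
r=rv([-179.7,-75.1,52.8],[180,0,90]);print(r,np.linalg.norm(r))
t=cv2.imread('pics/t8f.png');s=cv2.imread('pics/s8f.png')
crop(t,225,190,80,80,7,'p8');crop(s,270,130,80,60,8,'q8')"
```

```text
[-72.35469779  24.07603417  31.45085193] 82.48644616277801
```

View pics/p8.png

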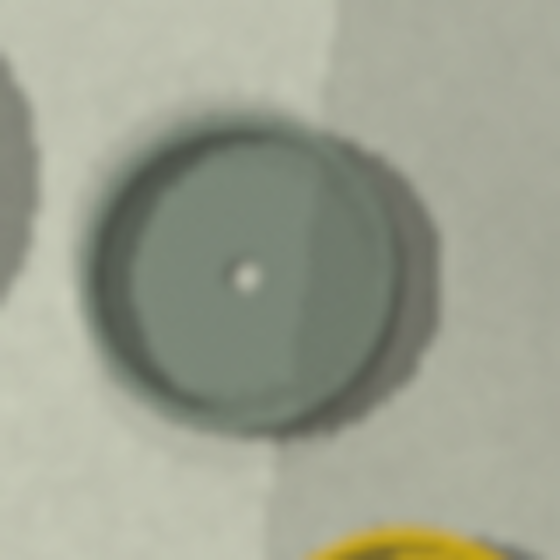

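View pics/q8.png

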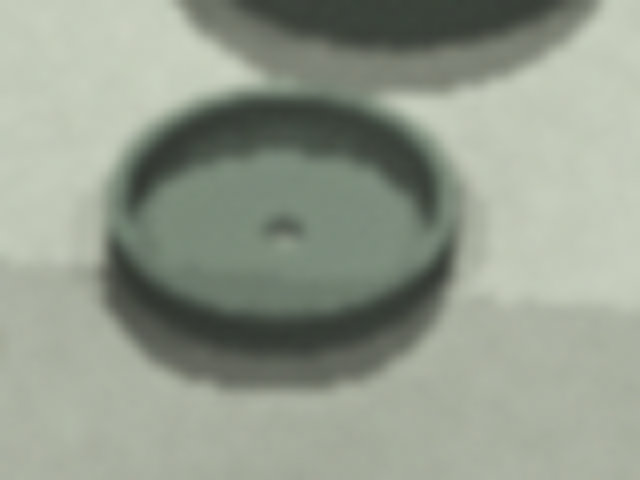

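```bash
python3 -c "
from h import *
a=(305.2,154.9);b=(259.3,228.5)
print(onz('side',a,.025),onz('top',b,.025),tri(a,b))
print(onz('side',(269.5+285/8,129.5+203/8),.025))
print('hole',onz('top',(224.6+246/7,189.6+276/7),.004),onz('side',(269.6+283/8,129.6+229/8),.004))
print('rim-x point proj z.025',[proj(n,(.409,.312,.025)) for n in P])
"
python3 -m handwheel '[[-5,5,20,-9,3,3.9,0.5],[-10,15,45,-18,6,7.9,0.4],[-15,35,75,-27.1,9,11.8,0.4],[-20,65,105,-36.2,12,15.7,0.4],[-25,105,125,-45.2,15,19.7,0.4],[-35,155,135,-54.3,18.1,23.6,0.4],[-50,205,135,-63.3,21.1,27.5,0.4],[-70,255,135,-72.4,24.1,31.5,0.4]]'
```

```text
[0.47573736 0.30993666 0.025     ] [0.47526126 0.30951131 0.025     ] (array([0.47548527, 0.30950426, 0.02531377]), np.float64(0.000523470822659688))
[0.47550074 0.31006004 0.025     ]
hole [0.47608543 0.31127845 0.004     ] [0.47469038 0.31777635 0.004     ]
rim-x point proj z.025 [array([284.06298985, 154.70132454]), array([258.43071435, 250.37536457])]
time_s: 20.8
tcp_pos: [0.5233, 0.1334, 0.2533]
eef_rot: [179.1, -2.6, 88.8]
force: [1.2, -0.1, -0.8]
grip_width: 0.0339
```

```bash
python3 -c "
from h import *
print(rv([179.1,-2.6,88.8],[180,0,90]))"
python3 -m handwheel '[[-20,30,0,0,0.3,0,0.4],[-45,70,0,2.6,0.8,1.2,0.4],[-70,110,-20,2.6,0.8,1.2,0.4],[-95,150,-50,2.6,0.8,1.2,0.4],[-114,177,-90,2.6,0.8,1.2,0.4],[-114,177,-140,2.6,0.8,1.2,0.4],[-114,177,-180,2.6,0.8,1.2,0.4],[-114,177,-190,2.6,0.8,1.2,0.4]]' 80
```

```text
[-2.59042994  0.92703981  1.22018976]
time_s: 21.8
tcp_pos: [0.4082, 0.3104, 0.061]
eef_rot: [-180.0, -5.2, 89.9]
force: [0.6, -0.5, -0.6]
grip_width: 0.0343
```

I typed one rotation component with the wrong sign, so the tool is tilted 5° while still clear of everything. Correcting that before I descend.

```bash
python3 -c "
from h import *
print(rv([-180,-5.2,89.9],[180,0,90]))"
python3 -m handwheel '[[1.3,-0.4,0,-2.6,0,0,0.4],[1.3,-0.4,0,-5.2,0,0.1,0.4],[1.3,-0.4,0,-5.2,0,0.1,0.4],[1.3,-0.4,0,-5.2,0,0.1,0.4],[1.3,-0.4,0,-5.2,0,0.1,0.4],[1.3,-0.4,0,-5.2,0,0.1,0.4],[1.3,-0.4,0,-5.2,0,0.1,0.4],[1.3,-0.4,0,-5.2,0,0.1,0.4]]'
python3 - <<'E'
from station import capture,telemetry
from h import *
s=capture('side')[:,:,::-1]
crop(s,250,110,100,80,7,'s9')
E
```

```text
[-5.19999868e+00  4.53785605e-03  9.99313501e-02]
time_s: 22.8
tcp_pos: [0.4095, 0.3099, 0.061]
eef_rot: [-180.0, 0.0, 89.9]
force: [0.2, -0.2, -0.2]
grip_width: 0.0344
```

View pics/s9.png

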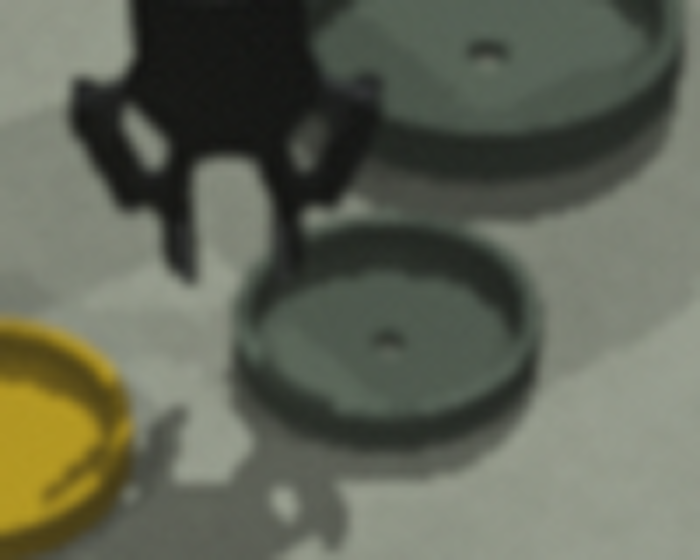

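Jaws straddle the plate's left rim (tips at crop (188,280) and (288,270), rim edge at about (240,320)). Descend, then pinch.

```bash
python3 -m handwheel '[[0,0,-12,0,0,0,0.4],[0,0,-24,0,0,0,0.4],[0,0,-34,0,0,0,0.4],[0,0,-40,0,0,0,0.4],[0,0,-40,0,0,0,0.4],[0,0,-40,0,0,0,0.3],[0,0,-40,0,0,0,0.2],[0,0,-40,0,0,0,0.12]]' 80
python3 -m handwheel '[[0,0,0,0,0,0,0.05],[0,0,0,0,0,0,0],[0,0,0,0,0,0,0],[0,0,0,0,0,0,0],[0,0,0,0,0,0,0],[0,0,2,0,0,0,0],[0,0,4,0,0,0,0],[0,0,6,0,0,0,0]]' 80
```

```text
time_s: 23.85
tcp_pos: [0.4099, 0.3101, 0.0213]
eef_rot: [180.0, 0.0, 89.9]
force: [1.8, 0.5, 1.0]
grip_width: 0.0099
time_s: 24.85
tcp_pos: [0.4097, 0.3099, 0.0273]
eef_rot: [180.0, 0.0, 89.9]
force: [-0.1, -0.2, -2.3]
grip_width: 0.006
```

```bash
python3 -m handwheel '[[0,0,6,0,0,0,0],[0,0,12,0,0,0,0],[0,0,20,0,0,0,0],[0,0,30,0,0,0,0],[0,0,40,0,0,0,0],[0,0,45,0,0,0,0],[0,0,45,0,0,0,0],[0,0,45,0,0,0,0]]' 80
python3 - <<'E'
from station import capture,telemetry
from h import *
s=capture('side')[:,:,::-1]
crop(s,250,90,110,90,7,'s10')
E
```

```text
time_s: 25.85
tcp_pos: [0.4095, 0.3098, 0.072]
eef_rot: [-180.0, 0.1, 89.9]
force: [-0.4, 0.6, -2.2]
grip_width: 0.0058
```

View pics/s10.png

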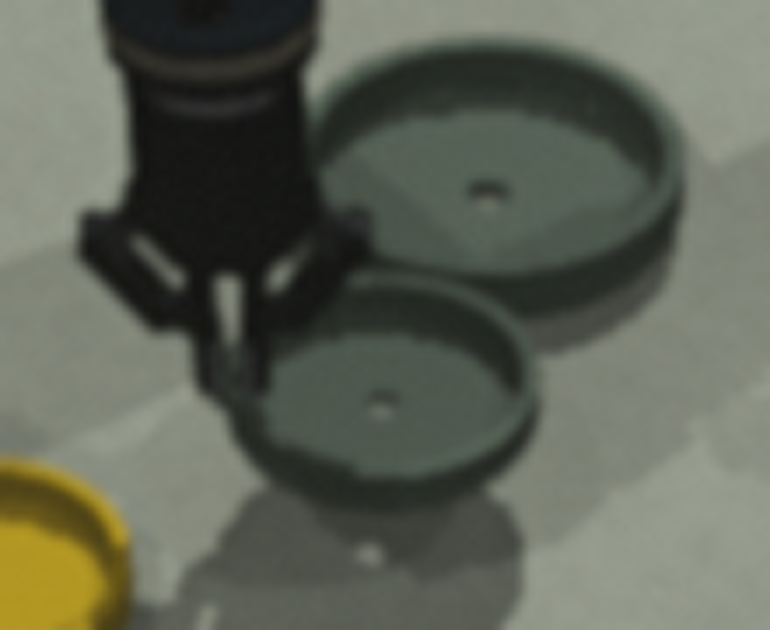

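Run:
```python
from station import capture,telemetry
from h import *
t=capture('top')[:,:,::-1]
crop(t,220,180,90,80,7,'t10')
c=lambda x,y:(249.57+x/7,89.57+y/7)
z=.072-.0213
print('hole level-assumed',onz('side',c(382,403),z+.006))
print('expected right rim px',(proj('side',(.4755+.07,.31,z+.025))-[249.57,89.57])*7,'hole',(proj('side',(.4755,.31,z+.005))-[249.57,89.57])*7,'front rim top',(proj('side',(.4755,.24,z+.025))-[249.57,89.57])*7,'back rim',(proj('side',(.4755,.38,z+.025))-[249.57,89.57])*7)
```

```text
hole level-assumed [0.47295913 0.31043538 0.0567    ]
expected right rim px [545.55616982 369.0656322 ] hole [387.7510598  405.29206553] front rim top [387.24056401 476.21151662] back rim [386.77432641 271.67337839]
```

View pics/t10.png

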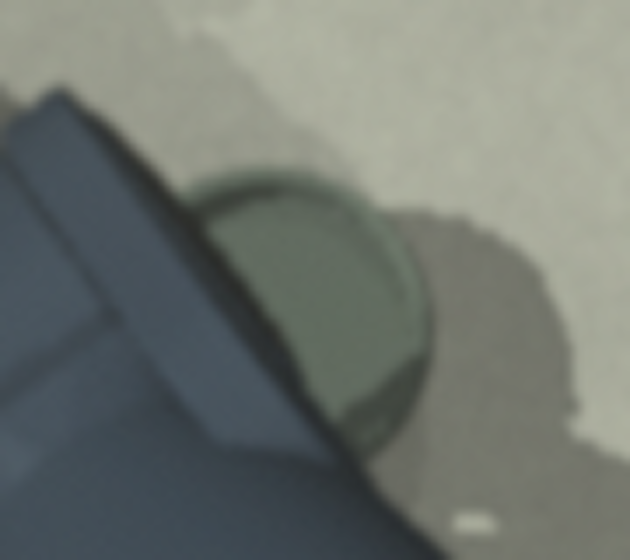

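Run:
```python
from h import *
c=lambda x,y:(249.57+x/7,89.57+y/7)
d=lambda x,y:(219.57+x/7,179.57+y/7)
z=.0507
print(tri(c(541,388),d(265,166)),tri(c(541,375),d(265,166)))
print('exp',(proj('top',(.5455,.31,z+.025))-[219.57,179.57])*7)
for dz in(0,-.004,-.008,-.012): print(dz,(proj('side',(.5455,.31,z+.025+dz))-[249.57,89.57])*7,'bottom',(proj('side',(.5455,.31,z+dz))-[249.57,89.57])*7)
crop(cv2.imread('pics/s10.png'),400,230,200,300,2,'s10z')
```

```text
(array([0.54481755, 0.30889142, 0.06610194]), np.float64(0.0025189716226298453)) (array([0.54404814, 0.30770711, 0.07441426]), np.float64(0.001265803736527853))
exp [259.32387735 163.72573503]
0 [545.55616982 369.0656322 ] bottom [544.7013813  412.19948988]
-0.004 [545.41809874 376.03310264] bottom [544.56639752 419.01068856]
-0.008 [545.28052849 382.97522111] bottom [544.43189836 425.79735824]
-0.012 [545.14345643 389.89212164] bottom [544.29788129 432.55962738]
```

View pics/s10z.png

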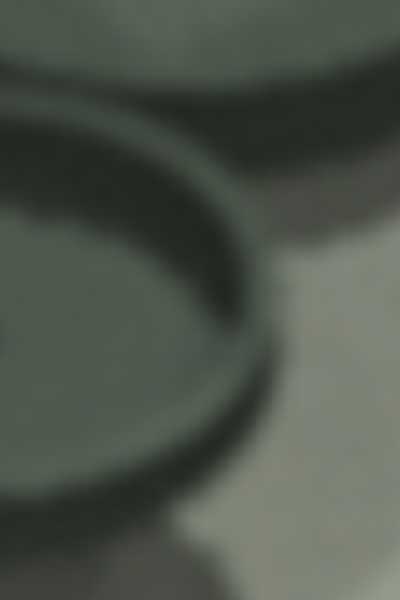

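The plate is lifted but sags about 3° toward +x. I'll grip harder, pitch the tool to level it, carry it over gently, and check it there.

```bash
python3 -m handwheel '[[0,0,15,0,-1,0,0],[0,-5,35,0,-2,0,0],[5,-20,60,0,-3,0,0],[15,-45,85,0,-3,0,0],[30,-75,105,0,-3,0,0],[50,-110,115,0,-3,0,0],[75,-150,120,0,-3,0,0],[100,-190,120,0,-3,0,0]]' 110
python3 -m handwheel '[[20,-40,0,0,0,0,0],[40,-80,0,0,0,0,0],[54,-115,0,0,0,0,0],[62,-138,0,0,0,0,0],[66,-150,0,0,0,0,0],[68,-156,0,0,0,0,0],[68,-156,0,0,0,0,0],[68,-156,0,0,0,0,0]]' 110
python3 - <<'E'
from station import capture,telemetry
from h import *
s=capture('side')[:,:,::-1];t=capture('top')[:,:,::-1]
cv2.imwrite('pics/s11f.png',s);cv2.imwrite('pics/t11f.png',t)
crop(s,310,150,120,110,6,'s11');crop(t,320,80,110,100,6,'t11')
E
```

```text
time_s: 26.95
tcp_pos: [0.5103, 0.1183, 0.1942]
eef_rot: [176.8, 0.0, 90.0]
force: [0.9, 0.6, -3.1]
grip_width: 0.0047
time_s: 27.95
tcp_pos: [0.5781, -0.0369, 0.1943]
eef_rot: [176.8, 0.0, 90.0]
force: [0.1, -0.0, -2.9]
grip_width: 0.0047
```

View pics/s11.png

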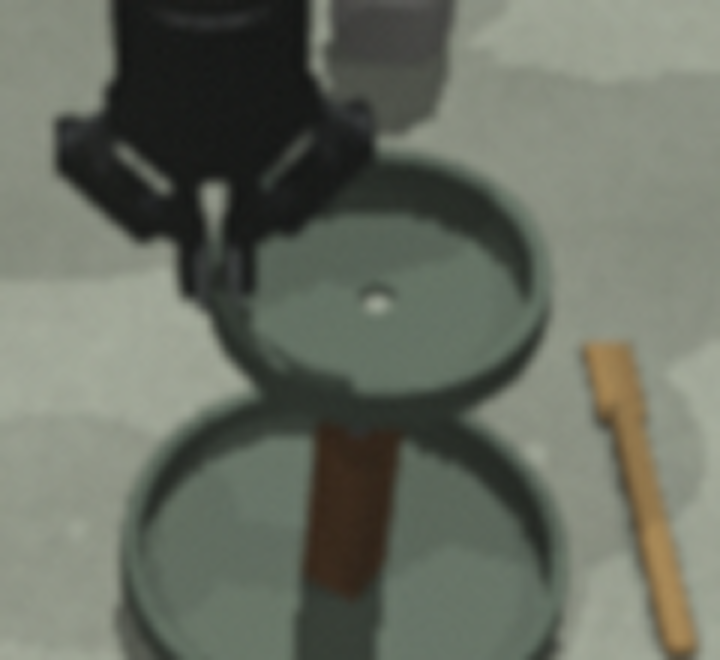

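View pics/t11.png

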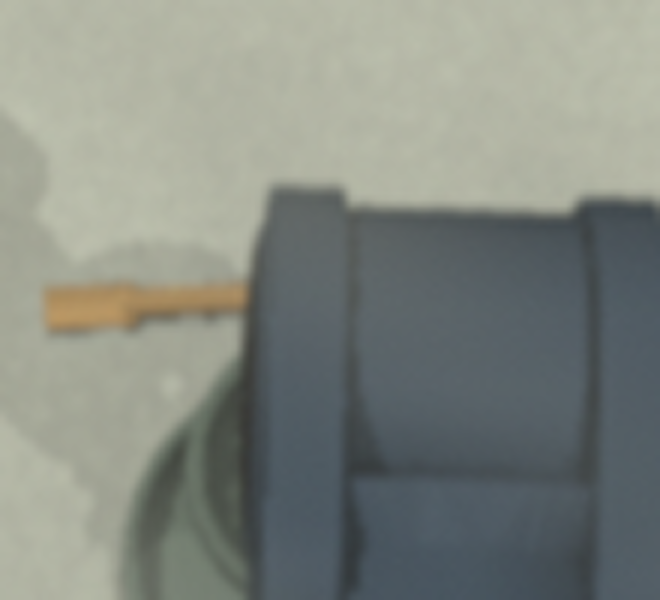

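Run:
```python
from h import *
q=lambda p:((proj('side',p)-[309.58,149.58])*6).round(1)
z=.173
for dz in(0,-.004,-.008):
  print(dz,'right',q((.578+.136,-.037,z+.025+dz)),q((.578+.136,-.037,z+dz)),'hole top/bot',q((.644,-.037,z+.006+dz/2)),q((.644,-.037,z+dz/2)),'back',q((.644,.033,z+.025+dz/2)),'front',q((.644,-.107,z+.025+dz/2)),q((.644,-.107,z+dz/2)))
im=cv2.imread('pics/s11f.png');crop(im,340,165,70,60,11,'s11z')
```

```text
0 right [554.  269.2] [546.6 311.4] hole top/bot [379.1 303.7] [377.9 313.7] back [366.6 152.7] front [400.3 400.2] [394.9 442.3]
-0.004 right [552.8 276.1] [545.5 318. ] hole top/bot [378.7 307.1] [377.5 317.1] back [366.3 156.1] front [399.8 403.6] [394.5 445.6]
-0.008 right [551.6 282.9] [544.3 324.6] hole top/bot [378.3 310.4] [377.1 320.4] back [365.9 159.6] front [399.4 407. ] [394.1 448.9]
```

View pics/s11z.png

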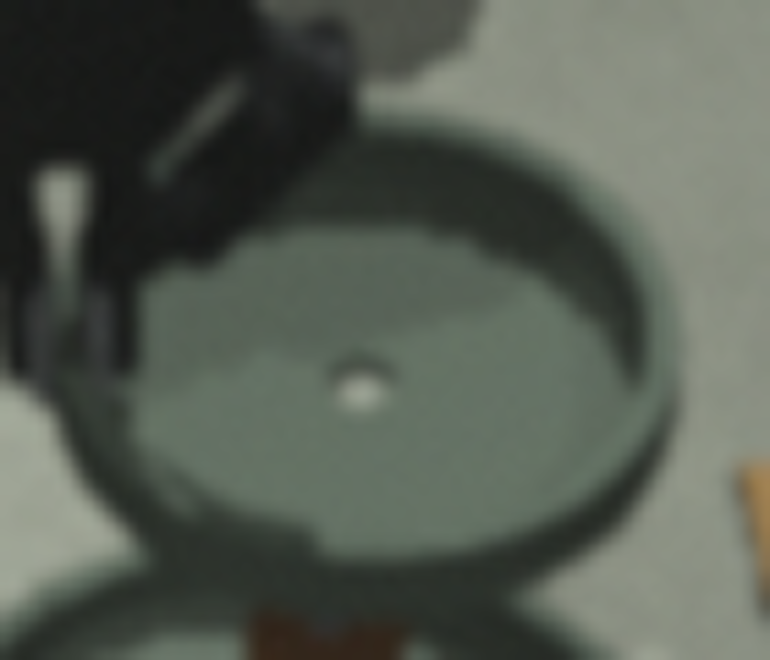

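Run:
```python
from h import *
from scipy.optimize import least_squares
im=cv2.imread('pics/s11f.png')
big=cv2.resize(im[165:225,340:410],None,fx=11,fy=11,interpolation=cv2.INTER_CUBIC)
g=cv2.GaussianBlur(big,(0,0),6).astype(int)
# print profile along vertical line at several columns: back outer edge
for x in(420,480,540,600): print('col',x,[(y,tuple(g[y,x])) for y in range(90,300,15)])
for y in(300,340,380,420): print('row',y,[(x,tuple(g[y,x])) for x in range(610,720,12)])
for x in(400,500,560): print('front',x,[(y,tuple(g[y,x])) for y in range(480,650,12)])
```

```text
col 420 [(90, (np.int64(124), np.int64(137), np.int64(132))), (105, (np.int64(118), np.int64(131), np.int64(124))), (120, (np.int64(91), np.int64(102), np.int64(92))), (135, (np.int64(59), np.int64(68), np.int64(59))), (150, (np.int64(40), np.int64(46), np.int64(41))), (165, (np.int64(39), np.int64(44), np.int64(39))), (180, (np.int64(40), np.int64(45), np.int64(40))), (195, (np.int64(42), np.int64(48), np.int64(42))), (210, (np.int64(45), np.int64(51), np.int64(46))), (225, (np.int64(59), np.int64(68), np.int64(60))), (240, (np.int64(80), np.int64(91), np.int64(81))), (255, (np.int64(88), np.int64(99), np.int64(88))), (270, (np.int64(87), np.int64(99), np.int64(87))), (285, (np.int64(88), np.int64(99), np.int64(88)))]
col 480 [(90, (np.int64(131), np.int64(145), np.int64(139))), (105, (np.int64(130), np.int64(143), np.int64(138))), (120, (np.int64(116), np.int64(129), np.int64(121))), (135, (np.int64(88), np.int64(99), np.int64(89))), (150, (np.int64(58), np.int64(66), np.int64(58))), (165, (np.int64(41), np.int64(47), np.int64(42))), (180, (np.int64(39), np.int64(44), np.int64(39))
[... 5653 characters left out ...]
t64(109), np.int64(97))), (504, (np.int64(87), np.int64(99), np.int64(87))), (516, (np.int64(67), np.int64(77), np.int64(67))), (528, (np.int64(47), np.int64(55), np.int64(48))), (540, (np.int64(41), np.int64(47), np.int64(42))), (552, (np.int64(47), np.int64(55), np.int64(49))), (564, (np.int64(71), np.int64(80), np.int64(74))), (576, (np.int64(102), np.int64(114), np.int64(108))), (588, (np.int64(120), np.int64(133), np.int64(128))), (600, (np.int64(120), np.int64(133), np.int64(127))), (612, (np.int64(107), np.int64(120), np.int64(112))), (624, (np.int64(88), np.int64(99), np.int64(89))), (636, (np.int64(67), np.int64(76), np.int64(67))), (648, (np.int64(50), np.int64(57), np.int64(50)))]
```

```bash
cat >> h.py <<'E'
from scipy.optimize import least_squares
def platefit(px,zp,xp,n='side'):
    rays=[ray(n,p) for p in px]
    def f(v):
        cx,cy,sx,sy=v;r=[]
        for o,d in rays:
            # z = zp + sx*(x-xp)+sy*(y-cy)
            k=(zp+sx*(o[0]-xp)+sy*(o[1]-cy)-o[2])/(d[2]-sx*d[0]-sy*d[1])
            p=o+k*d; r.append((np.hypot(p[0]-cx,p[1]-cy)-.07)*1e3)
        return r+[sy*20]
    s=least_squares(f,[xp+.066,-.04,0,0]);return s.x,np.round(s.fun,2)
E
python3 - <<'E'
from h import *
pts=[(420,110),(480,122),(540,147),(600,185),(680,300),(685,340),(400,556),(500,537),(560,514)]
px=[(340+(x+.5)/11-.5,165+(y+.5)/11-.5) for x,y in pts]
for zp in(.196,.198,.200):
    v,r=platefit(px,zp,.578);print(zp,v[:2],'tilt deg',np.degrees(v[2:]),r, 'z ctr',zp+v[2]*.066)
E
```

```text
0.196 [ 0.6428596  -0.03408031] tilt deg [ 2.44558011 -0.34907545] [-0.04  0.33 -0.2  -0.27  0.13  0.2   0.25 -0.32 -0.02 -0.12] z ctr 0.19881710605232988
0.198 [ 0.64237304 -0.03595599] tilt deg [ 2.42699932 -0.44926502] [-0.06  0.33 -0.19 -0.26  0.12  0.19  0.23 -0.32 -0.01 -0.16] z ctr 0.2007957025220237
0.2 [ 0.64188629 -0.03783206] tilt deg [ 2.40849535 -0.54942054] [-0.07  0.33 -0.18 -0.25  0.11  0.18  0.22 -0.31 -0.   -0.19] z ctr 0.20277438747064067
```

The 9-point rim fit, with residuals under 0.35 mm, shows the plate is actually pitched +2.4° up at the far side. My silhouette reading of a "sag" was wrong, so I'm undoing that pitch. Next is the hole against the rod tip in the same view.

```bash
python3 - <<'E'
from h import *
print('rod by side', [onz('side',(370.1,215.6),z) for z in(.126,)], 'by top',onz('top',(374.8,163.7),.126))
# hole in side: visible hole centre in s11z at (361,383): through floor mid
for z in(.173+.0028+.003,.173+.006+.0028): print('hole',onz('side',(340+361.5/11-.5,165+383.5/11-.5),z))
E
python3 -m handwheel '[[0,0,0,0,0.8,0,0],[0,0,0,0,1.6,0,0],[0,0,0,0,2.4,0,0],[0,0,0,0,2.4,0,0],[0,0,0,0,2.4,0,0],[0,0,0,0,2.4,0,0],[0,0,0,0,2.4,0,0],[0,0,0,0,2.4,0,0]]' 110
python3 - <<'E'
from station import capture,telemetry
from h import *
s=capture('side')[:,:,::-1]
cv2.imwrite('pics/s12f.png',s)
crop(s,340,165,70,60,11,'s12z')
E
```

```text
rod by side [array([ 0.64114361, -0.0404628 ,  0.126     ])] by top [ 0.64404928 -0.03951478  0.126     ]
hole [ 0.64333636 -0.03395344  0.1788    ]
hole [ 0.6428234  -0.03680418  0.1818    ]
time_s: 29.05
tcp_pos: [0.5781, -0.0371, 0.1943]
eef_rot: [179.2, 0.0, 90.0]
force: [0.3, 0.4, -3.4]
grip_width: 0.0048
```

View pics/s12z.png

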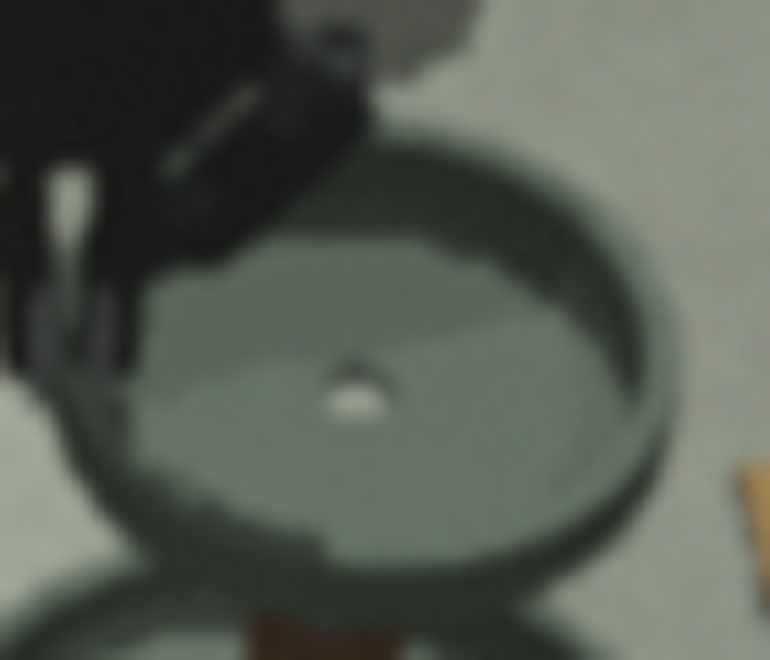

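```bash
cat >> h.py <<'E'
def rimpts(fn,x0,y0,w,h,cols,rows,fcols,yb,yf):
    im=cv2.imread(fn);big=cv2.resize(im[y0:y0+h,x0:x0+w],None,fx=11,fy=11,interpolation=cv2.INTER_CUBIC)
    g=cv2.GaussianBlur(big,(0,0),6)[...,1].astype(int);o=[]
    for x in cols:
        y=next(y for y in range(yb,500) if g[y,x]<126); o.append((x,y))
    for y in rows:
        x=next(x for x in range(740,400,-1) if g[y,x]<129); o.append((x,y))
    for x in fcols:
        y=next(y for y in range(yf,640) if g[y,x]<88); o.append((x,y))
    return o,[(x0+(x+.5)/11-.5,y0+(y+.5)/11-.5) for x,y in o]
E
python3 - <<'E'
from h import *
for fn,zp in(('pics/s11f.png',.198),('pics/s12f.png',.198)):
    o,px=rimpts(fn,340,165,70,60,(440,480,520,560,600),(300,340),(400,440,480,520,560),90,480)
    v,r=platefit(px,zp,.578);print(o,v[:2],'tilt',np.degrees(v[2:]),r)
    # alternative: fix sy=0 by heavy prior omitted; without right rows
    v,r=platefit(px[:5]+px[7:],zp,.578);print('  norows',v[:2],np.degrees(v[2:]),r)
E
```

```text
[(440, 112), (480, 123), (520, 136), (560, 157), (600, 189), (675, 300), (682, 340), (400, 555), (440, 550), (480, 543), (520, 530), (560, 511)] [ 0.64174155 -0.03495096] tilt [ 1.98162194 -0.11834338] [-0.01 -0.18  0.4   0.23 -0.62 -0.09  0.42  0.16 -0.13  0.12 -0.02 -0.25
 -0.04]
  norows [ 0.64123307 -0.03504316] [2.09690896 0.05099791] [-0.13 -0.24  0.41  0.33 -0.42  0.01 -0.2   0.14  0.09 -0.04  0.02]
[(440, 125), (480, 136), (520, 153), (560, 174), (600, 204), (668, 300), (679, 340), (400, 563), (440, 561), (480, 554), (520, 543), (560, 525)] [ 0.64216518 -0.03514648] tilt [-0.46838102 -0.25314858] [-0.07  0.13 -0.12  0.09 -0.03 -0.17  0.21 -0.1   0.11  0.03  0.09 -0.18
 -0.09]
  norows [ 0.64207015 -0.03522443] [-0.40748179 -0.23732469] [-0.08  0.12 -0.12  0.09 -0.02 -0.13  0.1   0.04  0.12 -0.14 -0.08]
```

```bash
python3 -m handwheel '[[0,-1,-4,0,-0.4,0,0],[-1,-2,-10,0,-0.4,0,0],[-1,-3.8,-16,0,-0.4,0,0],[-1,-3.8,-22,0,-0.4,0,0],[-1,-3.8,-28,0,-0.4,0,0],[-1,-3.8,-33,0,-0.4,0,0],[-1,-3.8,-36,0,-0.4,0,0],[-1,-3.8,-37,0,-0.4,0,0]]' 110
python3 - <<'E'
from station import capture,telemetry
from h import *
s=capture('side')[:,:,::-1]
cv2.imwrite('pics/s13f.png',s)
crop(s,340,180,70,60,11,'s13z')
E
```

```text
time_s: 30.1
tcp_pos: [0.5771, -0.0408, 0.1571]
eef_rot: [178.9, 0.0, 90.0]
force: [0.2, -0.0, -2.3]
grip_width: 0.0048
```

View pics/s13z.png

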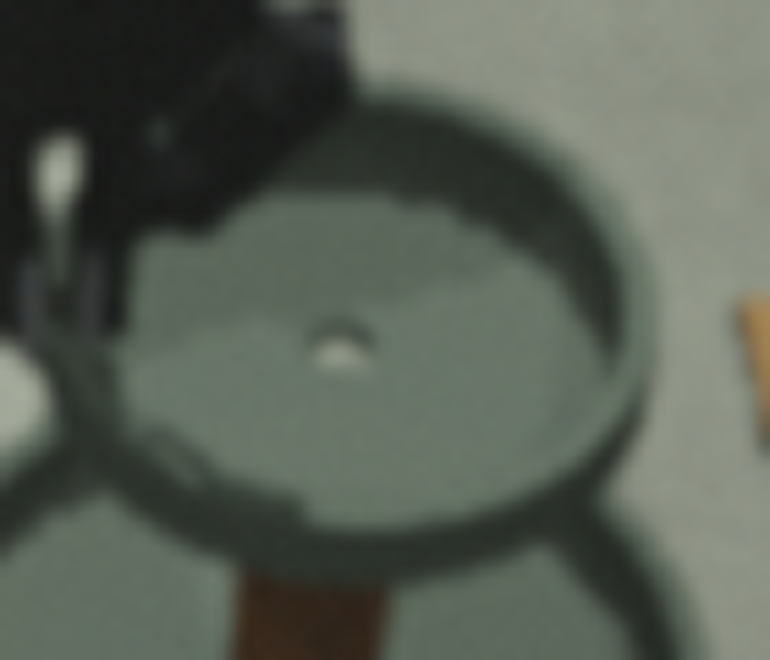

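Run:
```python
from h import *
c=lambda x,y:(340+(x+.5)/11-.5,180+(y+.5)/11-.5)
print('hole',onz('side',c(343,345),.142))
o,px=rimpts('pics/s13f.png',340,180,70,60,(400,440,480,520,560),(270,310),(360,400,440,480,520),60,450)
for zp in(.160,.161,.162):
    v,r=platefit(px,zp,.577);print(v[:2],np.degrees(v[2:]),r)
r=onz('side',(370.1,215.6),.126)
print('rod tip px in crop',[(proj('side',(r[0],r[1],z))-[339.55,179.55])*11 for z in(.126,.128,.142)])
```

```text
hole [ 0.64164672 -0.03896051  0.142     ]
[ 0.64808858 -0.04022046] [ 0.36311903 -2.08281084] [ 2.49  1.4   0.3  -1.81 -3.42 -7.32 11.54  1.93  1.04 -0.52 -1.47 -2.73
 -0.73]
[ 0.64785713 -0.041102  ] [ 0.34319857 -2.13376832] [ 2.48  1.39  0.3  -1.8  -3.41 -7.32 11.52  1.92  1.03 -0.52 -1.47 -2.73
 -0.74]
[ 0.64762561 -0.04198369] [ 0.32329728 -2.18471728] [ 2.46  1.39  0.3  -1.79 -3.4  -7.32 11.5   1.91  1.03 -0.52 -1.46 -2.72
 -0.76]
rod tip px in crop [array([336.05, 396.55]), array([336.71006699, 390.75807647]), array([341.37166753, 349.8463897 ])]
```

Hole (0.6416,−0.0390) vs rod (0.6411,−0.0405): about 1.5 mm apart, inside the 2.5 mm play. A small correction, then lower slowly.

```bash
python3 -m handwheel '[[0,-0.8,-1,0,0.2,0,0],[0,-0.8,-3,0,0.2,0,0],[0,-0.8,-5,0,0.2,0,0],[0,-0.8,-7,0,0.2,0,0],[0,-0.8,-9,0,0.2,0,0],[0,-0.8,-11,0,0.2,0,0],[0,-0.8,-13,0,0.2,0,0],[0,-0.8,-14,0,0.2,0,0]]' 110
python3 - <<'E'
from station import capture,telemetry
from h import *
s=capture('side')[:,:,::-1]
cv2.imwrite('pics/s14f.png',s)
crop(s,340,180,70,60,11,'s14z')
E
```

```text
time_s: 31.15
tcp_pos: [0.5771, -0.0416, 0.143]
eef_rot: [179.1, 0.0, 90.0]
force: [0.1, 0.3, -2.5]
grip_width: 0.005
```

View pics/s14z.png

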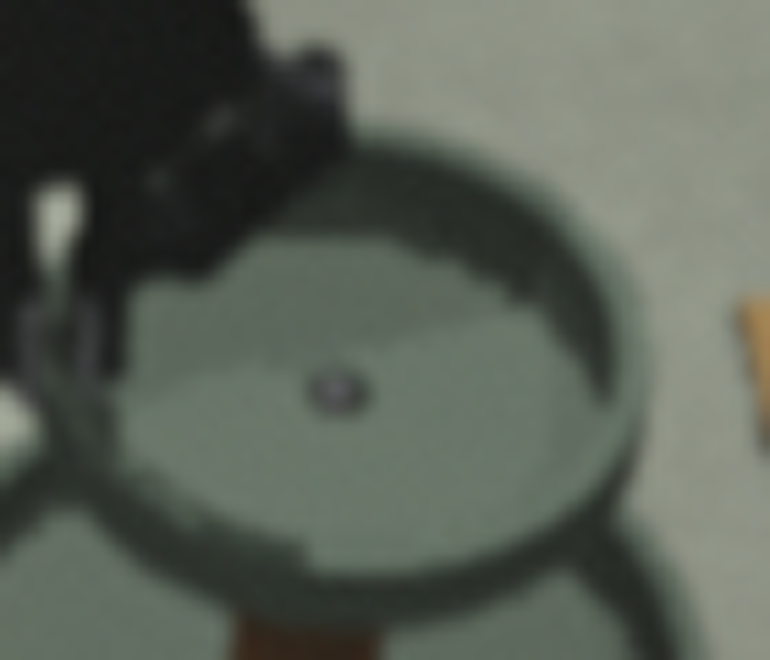

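The rod tip is centred in the hole at crop (337,390). Lowering to seat.

```bash
python3 -m handwheel '[[0,0,-2,0,0,0,0],[0,0,-4,0,0,0,0],[0,0,-6,0,0,0,0],[0,0,-8,0,0,0,0],[0,0,-10,0,0,0,0],[0,0,-11,0,0,0,0],[0,0,-12,0,0,0,0],[0,0,-12.5,0,0,0,0]]' 110
python3 -m handwheel '[[0,0,-0.3,0,0,0,0],[0,0,-0.6,0,0,0,0],[0,0,-0.9,0,0,0,0],[0,0,-1.2,0,0,0,0],[0,0,-1.5,0,0,0,0],[0,0,-1.5,0,0,0,0],[0,0,-1.5,0,0,0,0],[0,0,-1.5,0,0,0,0]]' 110
```

```text
time_s: 32.2
tcp_pos: [0.5771, -0.0416, 0.1304]
eef_rot: [179.1, 0.0, 90.0]
force: [-0.4, 0.3, -2.9]
grip_width: 0.0051
time_s: 33.2
tcp_pos: [0.5771, -0.0416, 0.129]
eef_rot: [179.1, 0.0, 90.0]
force: [-0.4, 0.8, -1.0]
grip_width: 0.0052
```

```bash
python3 -m handwheel '[[0,0,-0.3,0,0,0,0],[0,0,-0.6,0,0,0,0],[0,0,-0.6,0,0,0,0],[0,0,-0.9,0,0,0,0],[0,0,-0.9,0,0,0,0],[0,0,-0.9,0,0,0,0],[0,0,-0.9,0,0,0,0],[0,0,-0.9,0,0,0,0]]' 110
python3 - <<'E'
from station import capture,telemetry
from h import *
s=capture('side')[:,:,::-1]
print(telemetry.observe()['moment'],telemetry.observe()['force'])
cv2.imwrite('pics/s15f.png',s)
crop(s,330,180,80,80,9,'s15z')
o,px=rimpts('pics/s15f.png',340,190,70,60,(400,440,480,520,560),(),(360,400,440,480,520),60,450)
for zp in(.132,.133,.134):
    v,r=platefit(px,zp,.577);print(v[:2],np.degrees(v[2:]),r)
E
```

```text
time_s: 34.2
tcp_pos: [0.5771, -0.0416, 0.1281]
eef_rot: [179.0, 0.0, 90.0]
force: [-2.6, 0.5, 3.8]
grip_width: 0.0049
[-0.00555159  0.28207704 -0.01206554] [-2.23906962 -0.43568629  4.35818103]
[ 0.64011462 -0.04092456] [ 1.3683265  -0.38138812] [-0.97  0.66  0.54  0.36 -0.73 -0.02 -0.34  0.22  0.13 -0.01 -0.13]
[ 0.63990327 -0.04178786] [ 1.35421433 -0.43476084] [-0.97  0.66  0.55  0.36 -0.73 -0.03 -0.34  0.22  0.13 -0.01 -0.15]
[ 0.63969185 -0.04265124] [ 1.34010495 -0.48812561] [-0.98  0.66  0.55  0.36 -0.73 -0.03 -0.34  0.22  0.13 -0.01 -0.17]
```

View pics/s15z.png

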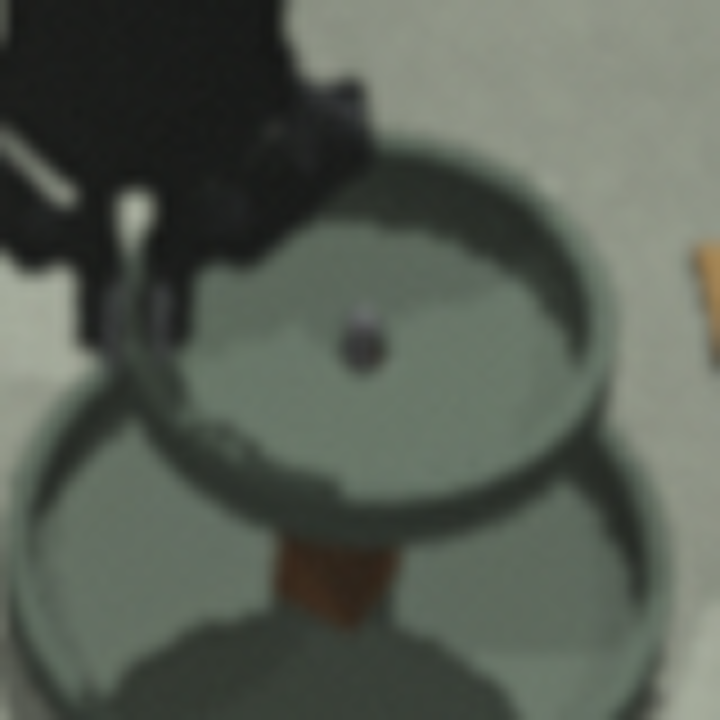

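Contact with 7 N net, and the rod shows through the hole. Opening slowly, then straight up.

```bash
python3 -m handwheel '[[0,0,0.4,0,0,0,0.03],[0,0,0.4,0,0,0,0.07],[0,0,0.4,0,0,0,0.12],[0,0,0.4,0,0,0,0.2],[0,0,0.4,0,0,0,0.25],[0,0,0.4,0,0,0,0.25],[0,0,10,0,0,0,0.25],[0,0,25,0,0,0,0.25]]' 40
python3 -m handwheel '[[0,0,20,0,0,0,0.25],[0,0,45,0,0,0,0.3],[-10,-30,70,0,0,0,0.4],[-20,-70,80,0,0,0,0.5],[-30,-110,80,0,0,0,0.6],[-40,-150,80,0,0,0,0.7],[-50,-190,75,0,0,0,0.7],[-58,-225,65,0,0,0,0.7]]' 40
python3 - <<'E'
from station import capture,telemetry
from h import *
s=capture('side')[:,:,::-1];t=capture('top')[:,:,::-1]
cv2.imwrite('pics/s16f.png',s);cv2.imwrite('pics/t16f.png',t)
crop(s,320,180,100,100,6,'s16');crop(t,330,110,100,100,6,'t16')
E
```

```text
time_s: 35.25
tcp_pos: [0.577, -0.0416, 0.1539]
eef_rot: [179.1, 0.0, 90.0]
force: [0.3, -0.6, 0.2]
grip_width: 0.0213
time_s: 36.25
tcp_pos: [0.5189, -0.2682, 0.2204]
eef_rot: [179.0, 0.1, 90.0]
force: [0.6, -0.2, -0.2]
grip_width: 0.0598
```

View pics/s16.png

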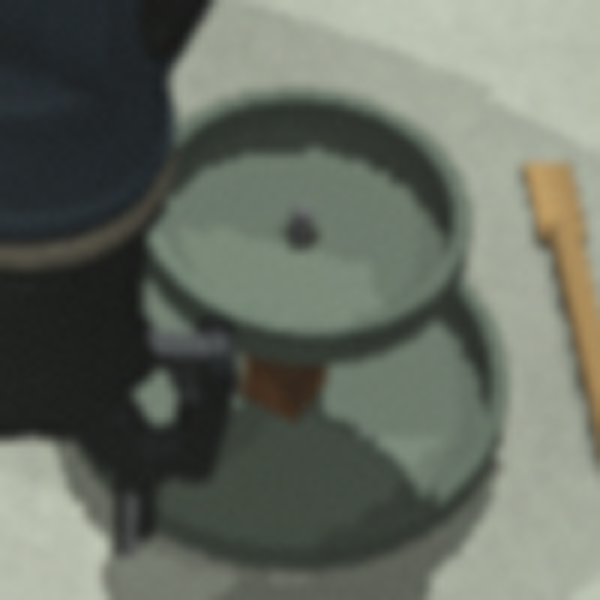

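View pics/t16.png

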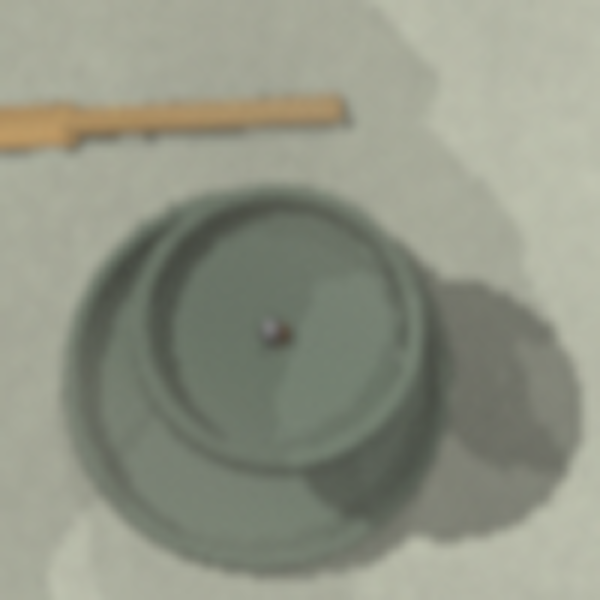

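View pics/s16f.png

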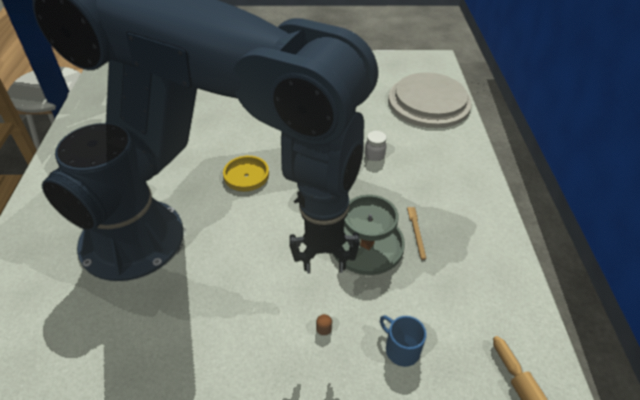

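Plate sits on the post with the rod in its hole (side crop (301,230), top crop (273,332)). Now the knob: recheck its position, then descend.

```bash
python3 -m handwheel '[[0,-8,-20,0.5,0.5,0,0.7],[0,-17,-50,0.9,0.9,0,0.7],[0,-17,-80,0.9,0.9,0,0.7],[0,-17,-110,0.9,0.9,0,0.7],[0,-17,-130,0.9,0.9,0,0.7],[0,-17,-142,0.9,0.9,0,0.7],[0,-17,-142,0.9,0.9,0,0.7],[0,-17,-142,0.9,0.9,0,0.7]]' 40
python3 - <<'E'
from station import capture,telemetry
from h import *
s=capture('side')[:,:,::-1];t=capture('top')[:,:,::-1]
cv2.imwrite('pics/s17f.png',s)
crop(s,280,260,100,90,6,'s17')
print(rv(telemetry.observe()['eef_rot'],[180,0,90]))
for n,im in(('side',s),('top',t)):
    hsv=cv2.cvtColor(im,cv2.COLOR_BGR2HSV);m=((hsv[...,0]<16)&(hsv[...,1]>80)).astype(np.uint8)
    k,l,st,c=cv2.connectedComponentsWithStats(m)
    for i in range(1,k):
        if st[i,4]>40 and st[i,4]<400: print(n,st[i],c[i])
E
```

```text
time_s: 37.35
tcp_pos: [0.5184, -0.2865, 0.0778]
eef_rot: [179.9, -0.8, 89.8]
force: [-0.4, 1.1, 0.3]
grip_width: 0.0598
[-0.7857273   0.0762472   0.17055506]
side [361 240  12   9  70] [366.45714286 243.75714286]
side [317 315  15  19 233] [323.67811159 323.99570815]
top [450 205  11  11 100] [454.93 209.96]
```

View pics/s17.png

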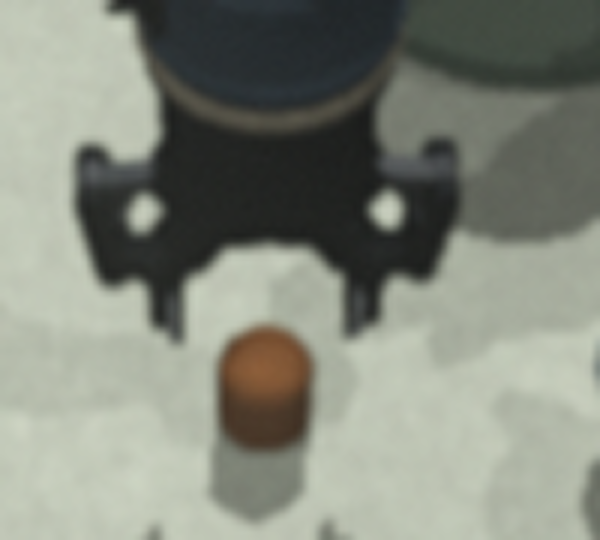

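```bash
python3 -m handwheel '[[0,2,-15,-0.8,0,0.2,0.7],[0,2,-30,-0.8,0,0.2,0.7],[0,2,-45,-0.8,0,0.2,0.7],[0,2,-55,-0.8,0,0.2,0.7],[0,2,-55,-0.8,0,0.2,0.6],[0,2,-55,-0.8,0,0.2,0.5],[0,2,-55,-0.8,0,0.2,0.4],[0,2,-55,-0.8,0,0.2,0.35]]' 50
python3 -m handwheel '[[0,0,0,0,0,0,0.3],[0,0,0,0,0,0,0.3],[0,0,0,0,0,0,0.3],[0,0,10,0,0,0,0.3],[0,0,30,0,0,0,0.3],[0,0,60,0,0,0,0.3],[0,0,100,0,0,0,0.3],[0,0,140,0,0,0,0.3]]' 50
```

```text
time_s: 38.45
tcp_pos: [0.5187, -0.2849, 0.0236]
eef_rot: [179.9, 0.0, 90.0]
force: [-1.8, 0.7, 6.9]
grip_width: 0.0366
time_s: 39.45
tcp_pos: [0.5186, -0.2848, 0.1656]
eef_rot: [179.9, 0.1, 90.0]
force: [1.3, -0.2, -0.2]
grip_width: 0.0361
```

```bash
python3 -m handwheel '[[5,5,25,0,0,0,0.3],[20,35,30,0,0,0,0.3],[40,75,30,0,0,0,0.3],[60,120,30,0,0,0,0.3],[85,165,30,0,0,0,0.3],[105,205,30,0,0,0,0.3],[118,232,30,0,0,0,0.3],[124,245,30,0,0,0,0.3]]' 50
python3 -m handwheel '[[0,0,0,0,0,0,0.3],[0,0,0,0,0,0,0.3],[0,0,0,0,0,0,0.3],[0,0,0,0,0,0,0.3],[0,0,0,0,0,0,0.3],[0,0,0,0,0,0,0.3],[0,0,0,0,0,0,0.3],[0,0,0,0,0,0,0.3]]' 50
python3 - <<'E'
from station import capture,telemetry
from h import *
s=capture('side')[:,:,::-1];t=capture('top')[:,:,::-1]
cv2.imwrite('pics/s18f.png',s);cv2.imwrite('pics/t18f.png',t)
crop(s,330,150,80,100,7,'s18');crop(t,330,110,100,100,6,'t18')
E
```

```text
time_s: 40.45
tcp_pos: [0.643, -0.0384, 0.196]
eef_rot: [179.8, 0.1, 90.1]
force: [0.2, -1.1, -1.0]
grip_width: 0.0365
time_s: 41.45
tcp_pos: [0.643, -0.0384, 0.196]
eef_rot: [179.8, 0.1, 90.1]
force: [1.2, 0.2, -1.0]
grip_width: 0.0362
```

View pics/s18.png

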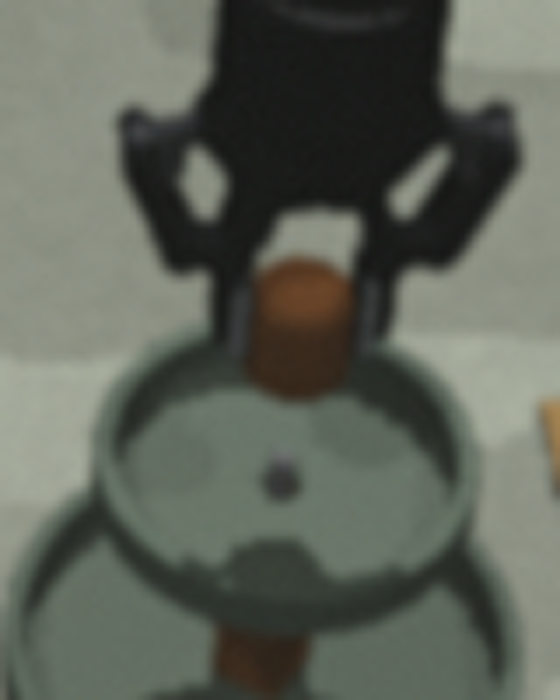

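View pics/t18.png

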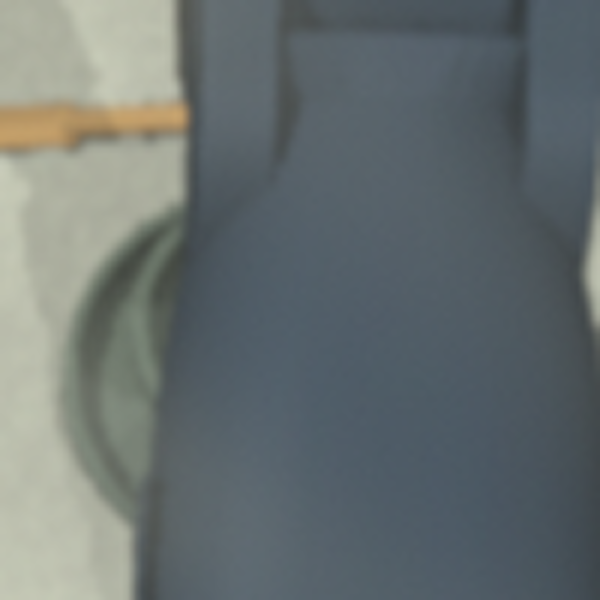

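Run:
```python
from h import *
c=lambda x,y:(330+(x+.5)/7-.5,150+(y+.5)/7-.5)
z=.196-.0236
b=onz('side',c(298,397),z);print('front bottom',b,'-> center',b+[0.003,.0188,0])
print('edges x at mid-bottom',onz('side',c(246,380),z),onz('side',c(352,380),z))
print('rod tip',onz('side',c(283,466),.1265))
im=cv2.imread('pics/s18f.png');hsv=cv2.cvtColor(im,cv2.COLOR_BGR2HSV);m=((hsv[...,0]<16)&(hsv[...,1]>80)).astype(np.uint8)
k,l,st,ce=cv2.connectedComponentsWithStats(m)
print([ (st[i],ce[i]) for i in range(1,k) if st[i,4]>40])
print([proj('side',(.643,-.0384,zz)) for zz in(z,z+.0225,z+.045)])
```

```text
front bottom [ 0.64163004 -0.05129778  0.1724    ] -> center [ 0.64463004 -0.03249778  0.1724    ]
edges x at mid-bottom [ 0.62406186 -0.04279761  0.1724    ] [ 0.66148283 -0.04350891  0.1724    ]
rod tip [ 0.64063932 -0.04274126  0.1265    ]
[(array([365, 187,  16,  20, 245], dtype=int32), array([372.46530612, 196.12244898])), (array([362, 241,  11,   8,  52], dtype=int32), array([366.32692308, 243.86538462]))]
[array([372.19590424, 202.45274346]), array([372.92306927, 196.13236592]), array([373.66915969, 189.6439874 ])]
```

Run:
```python
from h import *
def prof(fn,x,y0,y1):
    im=cv2.imread(fn).astype(int);print(fn,x,[(y,tuple(int(v) for v in im[y,x])) for y in range(y0,y1)])
prof('pics/side0.png',324,312,340);prof('pics/s18f.png',372,184,211)
for z,c in((0,(.5185,-.285)),(.1724,(.643,-.0384))):
    print('front bottom',proj('side',(c[0],c[1]-.019,z)),'front shoulder',proj('side',(c[0],c[1],z+.045)),proj('side',(c[0],c[1]+.012,z+.042)))
```

```text
pics/side0.png 324 [(312, (129, 144, 138)), (313, (110, 126, 128)), (314, (75, 94, 111)), (315, (47, 70, 98)), (316, (39, 63, 94)), (317, (42, 66, 95)), (318, (44, 69, 100)), (319, (44, 69, 101)), (320, (45, 69, 102)), (321, (45, 68, 100)), (322, (42, 65, 95)), (323, (42, 65, 93)), (324, (41, 62, 88)), (325, (38, 56, 79)), (326, (37, 53, 72)), (327, (36, 51, 67)), (328, (36, 49, 64)), (329, (36, 48, 62)), (330, (36, 47, 61)), (331, (35, 46, 60)), (332, (34, 47, 59)), (333, (34, 46, 59)), (334, (45, 55, 64)), (335, (70, 80, 81)), (336, (89, 99, 96)), (337, (95, 105, 101)), (338, (94, 105, 100)), (339, (95, 105, 101))]
pics/s18f.png 372 [(184, (132, 146, 140)), (185, (122, 137, 134)), (186, (89, 108, 116)), (187, (52, 71, 94)), (188, (33, 56, 85)), (189, (35, 58, 89)), (190, (40, 64, 97)), (191, (41, 68, 105)), (192, (39, 67, 103)), (193, (40, 67, 101)), (194, (40, 65, 98)), (195, (37, 59, 88)), (196, (33, 52, 75)), (197, (30, 46, 65)), (198, (30, 43, 60)), (199, (29, 42, 57)), (200, (28, 42, 57)), (201, (29, 42, 57)), (202, (29, 42, 56)), (203, (29, 41, 56)), (204, (28, 40, 55)), (205, (27, 39, 55)), (206, (36, 47, 59)), (207, (64, 75, 76)), (208, (94, 106, 97)), (209, (104, 118, 105)), (210, (105, 119, 106))]
front bottom [324.21974032 336.12572227] front shoulder [324.18983232 318.97923711] [324.02822061 315.06249871]
front bottom [372.93923786 208.10724407] front shoulder [373.66915969 189.6439874 ] [373.08588653 187.00596135]
```

Combining views, the knob needs about (−0.8, −4.3) mm to sit over the rod. Correct, lower to just above the tip, and look.

```bash
python3 -m handwheel '[[-0.8,-4.3,-4,0.2,0,0,0.3],[-0.8,-4.3,-10,0.2,0,0,0.3],[-0.8,-4.3,-17,0.2,0,0,0.3],[-0.8,-4.3,-24,0.2,0,0,0.3],[-0.8,-4.3,-30,0.2,0,0,0.3],[-0.8,-4.3,-35,0.2,0,0,0.3],[-0.8,-4.3,-37,0.2,0,0,0.3],[-0.8,-4.3,-38,0.2,0,0,0.3]]' 50
python3 - <<'E'
from station import capture,telemetry
from h import *
s=capture('side')[:,:,::-1]
cv2.imwrite('pics/s19f.png',s)
crop(s,340,175,60,60,11,'s19')
z=.158-.0236
print([((proj('side',p)-[339.55,174.55])*11).round() for p in((.6422,-.0427-.019,z),(.6422,-.0427,z),(.6422,-.0402-.019,z),(.6415,-.0405,.128),(.6415,-.0405,.114))])
E
```

```text
time_s: 42.55
tcp_pos: [0.6422, -0.0427, 0.158]
eef_rot: [179.8, -0.1, 90.1]
force: [0.1, 0.2, 0.1]
grip_width: 0.0366
[array([352., 497.]), array([344., 434.]), array([351., 488.]), array([338., 446.]), array([334., 486.])]
```

View pics/s19.png

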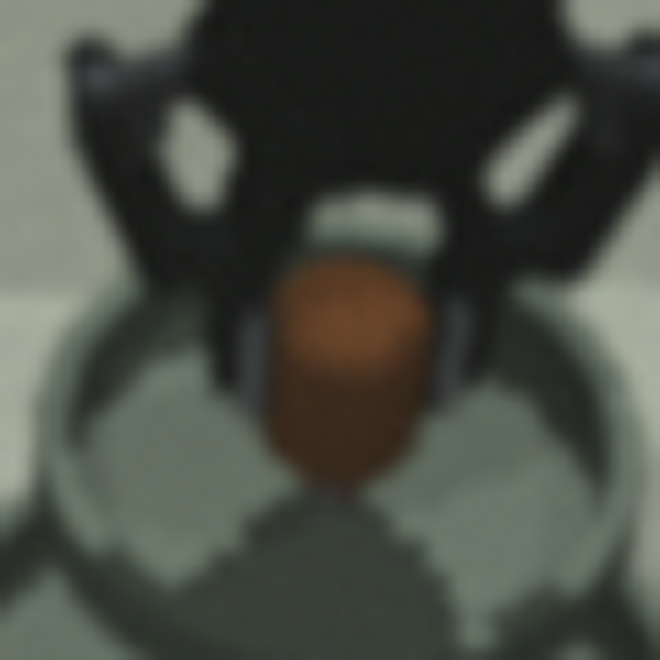

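Knob front-bottom at (345,488) and the rod's foot at (331,495) fit the predicted overlap within about 1 mm. Lowering slowly.

```bash
python3 -m handwheel '[[0,0,-1.5,0,0,0,0.3],[0,0,-3,0,0,0,0.3],[0,0,-4.5,0,0,0,0.3],[0,0,-6,0,0,0,0.3],[0,0,-7.5,0,0,0,0.3],[0,0,-9,0,0,0,0.3],[0,0,-10,0,0,0,0.3],[0,0,-11,0,0,0,0.3]]' 50
```

```text
time_s: 43.6
tcp_pos: [0.6425, -0.0422, 0.1473]
eef_rot: [179.8, -0.2, 90.1]
force: [0.1, 5.0, 5.3]
grip_width: 0.0362
```

Contact: the rod pushes the knob toward +y, so the bore sits too far to −y. Back off, shift +2 mm in y, and try again.

```bash
python3 -m handwheel '[[0,0,3,0,0,0,0.3],[0,0,5,0,0,0,0.3],[0,2,5,0,0,0,0.3],[0,2.2,3,0,0,0,0.3],[0,2.2,1,0,0,0,0.3],[0,2.2,-1,0,0,0,0.3],[0,2.2,-2,0,0,0,0.3],[0,2.2,-3,0,0,0,0.3]]' 50
```

```text
time_s: 44.6
tcp_pos: [0.6425, -0.04, 0.1442]
eef_rot: [179.8, -0.2, 90.1]
force: [-0.5, -0.6, 0.3]
grip_width: 0.0365
```

Free now, with the bottom below the rod's tip and no force. Down to the floor.

```bash
python3 -m handwheel '[[0,0,-1,0,0,0,0.3],[0,0,-2,0,0,0,0.3],[0,0,-3,0,0,0,0.3],[0,0,-4,0,0,0,0.3],[0,0,-5,0,0,0,0.3],[0,0,-5.5,0,0,0,0.3],[0,0,-6,0,0,0,0.3],[0,0,-6,0,0,0,0.3]]' 50
```

```text
time_s: 45.6
tcp_pos: [0.6425, -0.04, 0.1382]
eef_rot: [179.8, -0.2, 90.1]
force: [0.9, 0.7, 0.2]
grip_width: 0.0359
```

Run:
```python
from station import capture,telemetry
from h import *
s=capture('side')[:,:,::-1]
cv2.imwrite('pics/s20f.png',s)
crop(s,340,175,60,60,11,'s20')
```

```text
(no output)
```

View pics/s20.png

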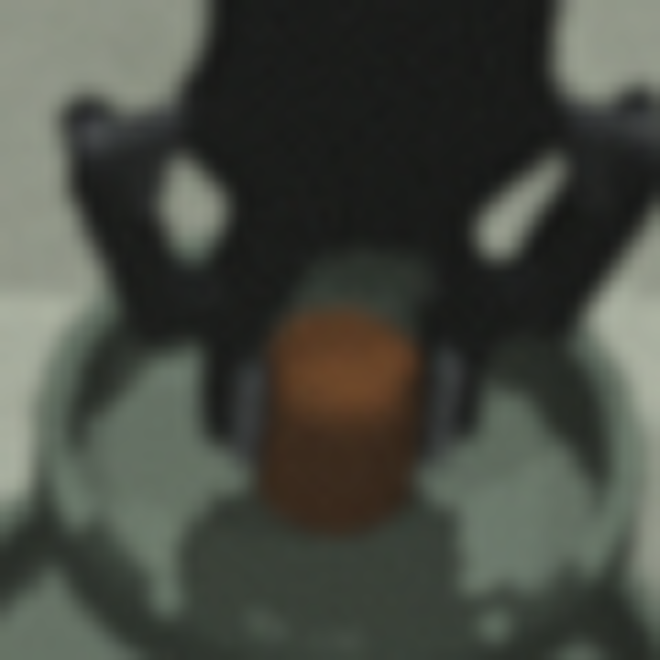

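Almost at the floor and clear of the rod. Feel for contact, then release.

```bash
python3 -m handwheel '[[0,0,-0.3,0,0,0,0.3],[0,0,-0.6,0,0,0,0.3],[0,0,-0.9,0,0,0,0.3],[0,0,-1.2,0,0,0,0.3],[0,0,-1.2,0,0,0,0.3],[0,0,-1.2,0,0,0,0.3],[0,0,-1.2,0,0,0,0.3],[0,0,-1.2,0,0,0,0.3]]' 50
```

```text
time_s: 46.65
tcp_pos: [0.6427, -0.04, 0.1376]
eef_rot: [179.7, -0.2, 90.1]
force: [-1.6, -0.2, 6.6]
grip_width: 0.0364
```

Contact at bottom height 0.114, exactly the seated height. Release and lift straight up.

```bash
python3 -m handwheel '[[0,0,0.3,0,0,0,0.48],[0,0,0.3,0,0,0,0.55],[0,0,0.3,0,0,0,0.65],[0,0,0.3,0,0,0,0.65],[0,0,0.3,0,0,0,0.65],[0,0,10,0,0,0,0.65],[0,0,30,0,0,0,0.65],[0,0,60,0,0,0,0.65]]' 30
python3 -m handwheel '[[0,0,40,0,0,0,0.65],[-10,0,80,0,0,0,0.65],[-30,20,110,0,0,0,0.65],[-60,50,110,0,0,0,0.65],[-90,90,110,0,0,0,0.65],[-110,130,110,0,0,0,0.65],[-130,170,110,0,0,0,0.65],[-150,210,110,0,0,0,0.65]]' 30
python3 - <<'E'
from station import capture,telemetry
from h import *
s=capture('side')[:,:,::-1];t=capture('top')[:,:,::-1]
cv2.imwrite('pics/s21f.png',s);cv2.imwrite('pics/t21f.png',t)
crop(s,320,180,100,100,6,'s21');crop(t,330,110,100,100,6,'t21')
E
```

```text
time_s: 47.65
tcp_pos: [0.6423, -0.04, 0.1984]
eef_rot: [179.8, -0.2, 90.1]
force: [0.7, 0.3, 0.4]
grip_width: 0.0553
time_s: 48.65
tcp_pos: [0.4915, 0.1711, 0.3093]
eef_rot: [179.7, -0.2, 90.1]
force: [0.0, 0.5, -0.2]
grip_width: 0.0553
```

View pics/s21.png

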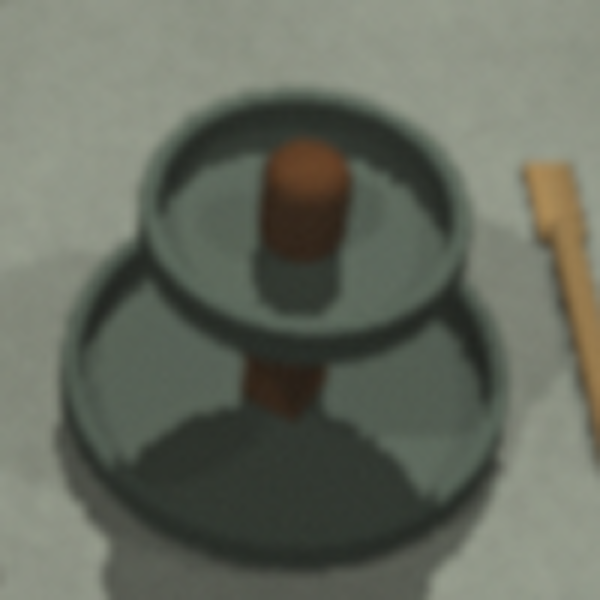

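View pics/t21.png

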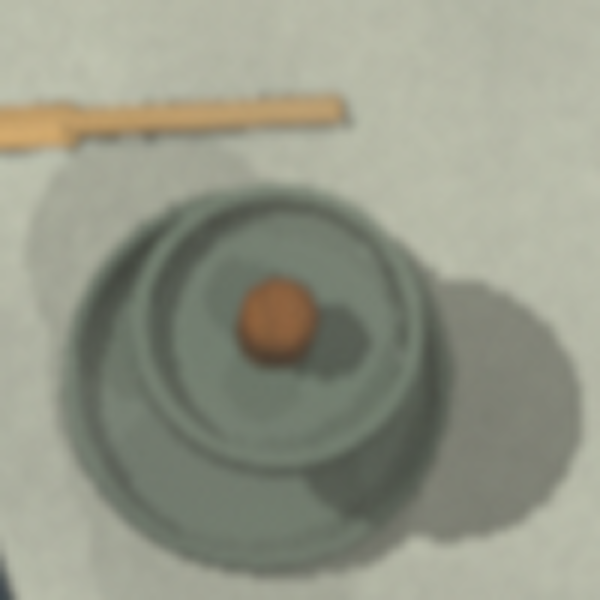

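View pics/s21f.png

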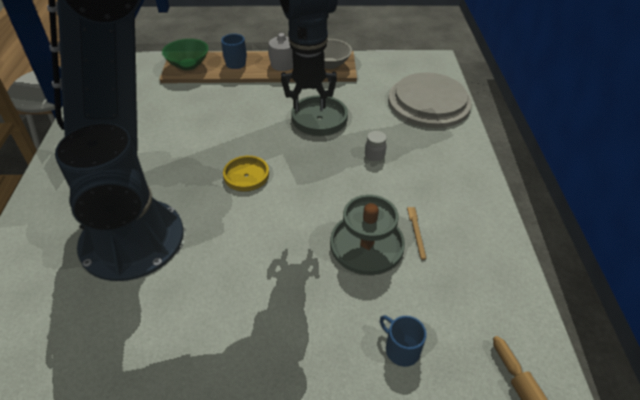

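The stand is assembled: knob on the plate (side crop (306,200), top crop (278,322)), mug, jar and tool unmoved by eye, arm clear. A last check on level and bystanders, then I hand in.

```bash
python3 - <<'E'
from h import *
im=cv2.imread('pics/s21f.png')
# outer top edge of upper plate in crop6: back (230..400) / sides
pts=[(225,112),(260,97),(306,91),(350,97),(390,113),(143,205),(470,220),(220,306),(260,324),(306,333),(350,331),(390,318)]
px=[(320+(x+.5)/6-.5,180+(y+.5)/6-.5) for x,y in pts]
v,r=platefit(px,.133,.642);print(v[:2],np.degrees(v[2:]),r)
a=cv2.imread('pics/side0.png');b=im
print('mug/jar/tool pixel diffs',[cv2.absdiff(a[y0:y1,x0:x1],b[y0:y1,x0:x1]).mean().round(1) for x0,y0,x1,y1 in((378,312,428,366),(362,128,390,162),(405,205,428,260))])
for n,c in(('mug',(95,140,0)),):
    for q in(a,b):
        h=cv2.cvtColor(q,cv2.COLOR_BGR2HSV)[300:380,370:440];m=((h[...,0]>100)&(h[...,0]<125)&(h[...,1]>110));ys,xs=np.nonzero(m);print(n,xs.mean()+370,ys.mean()+300)
E
python3 -c "
from station import close_job;print(close_job())"
```

```text
[ 0.64279233 -0.04201447] [ 1.67878647 -2.62652537] [-2.85  0.03  1.55  0.98 -0.97 -0.4  -2.57 -1.83 -0.23  0.92  0.91 -0.68
 -0.92]
mug/jar/tool pixel diffs [np.float64(8.6), np.float64(26.1), np.float64(17.2)]
mug 405.2760563380282 335.7971830985915
mug 405.713567839196 336.2688442211055
the job is handed in; nothing more can be done
None
```

The two-tier stand is assembled and handed in at about 49 s of the 72 s allowed. The order was post, then upper plate, then knob, and the arm ended clear of everything.

**What I did**
- **Post:** I gripped it on its side, stood it up and slid it down the rod until it touched the lower plate. The elbow hit its limit with the tool pointing straight out, so I swung the tool to about +53° azimuth first.
- **Upper plate:** I used the smaller grey-green plate, pinched by its rim. The rod tip showed centred in its hole before I lowered it, and I let go only after it was resting on the post with about 7 N.
- **Knob:** It touched the rod at about 5 N on the first try. I shifted it 2 mm and it then went down freely. The contact came with its underside at 0.114 m, the seated height.

**Last checks**
- **Final pictures:** Both views show the post, plate and knob stacked on the rod.
- **Plate level:** The final hand-picked rim fit gave tilts of 1.7° and −2.6°, but with errors up to 2.9 mm, so it doesn't settle the question. The plate looks level in both views, and its last fits in the air (errors under 0.3 mm) gave about 0.5°. The fit with the plate touching the post, still gripped, read 1.4° (errors up to 1 mm).
- **Bystanders:** The mug's mask centre moved 0.6 px, which I put down to measurement noise. The jar and tool areas changed by 26 and 17 grey levels on average. I think that is the arm's shadow moving, and by eye both are where they were, but I did not measure their positions.

**Slips on the way:** I typed one rotation sign wrong and misread the plate as sagging. I corrected both before anything touched.

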